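# Load a speaker cover and slide it home under the press

### The job

Take the oval speaker cover off the sloping rack and seat it flat in the pocket of the press carriage while the carriage is still pulled out; the cover is thin, so grip it lightly (about 10 N, never over 25 N) and set it down, do not drop it. Then push the carriage in under the press until its spring detent clicks and it stays home by itself, and after that swing the hand lever beside the press over to its far stop. Leave the round cover, the screw bin and the driver where they are.

Things in the scene. Friction and masses are not known exactly. Their poses are not given: they have to be found in the camera images.
- cover: The oval cover to load: slate-grey plastic, flat-sided oval 90 mm long (its x), 50 mm wide across its flat parallel sides (its y; each flat 40 mm long), 34 mm high (its z), about 0.12 kg, orange seal round the foot. Origin: centre of its underside. Lies on the rack at the start: its z leans 35 degrees, its x runs up the slope. Fits the pocket either way round. Grip force: under 25 N.
- round_cover: A round cover of the same make, 90 mm diameter, 18 mm high, in the other place on the rack, 136 mm from the oval one centre to centre; leave it alone. Origin: centre of its underside.
- rack: Fixed sloping aluminium rack, 280 mm wide (its y). Its 130 mm long plate slopes at 35 degrees, low edge at its -x side (towards the robot), high edge at +x; a 10 mm lip near the low edge stops the covers sliding. Origin: on the table under its centre; the plate's top surface is 60 mm above the origin there. The two places are at y = +68 and -68 mm.
- station: Fixed press station: base plate 350 x 150 x 12 mm, rails along its x, column at its +x end (x from 128 mm, 237 mm high), arm reaching back from it to x = 18 mm, 195 to 235 mm high, and a round ram (44 mm) at x = 35 mm, its foot 130 mm above the table. Spring detent on the +y side. Origin: on the table under its centre; the carriage slides along its +x, away from the robot.
- carriage (a joint): Travel of the carriage along the station's +x in m: 0 = pulled fully out (loading position, pocket clear of the press), 0.120 = home against the end stop, pocket under the ram. The spring detent resists with about 8 N from 0.105 to 0.113 m; past that it snaps the carriage to the stop and holds it there. Friction elsewhere about 1.2 N.
- nest (a point): Centre of the flat floor of the carriage's pocket, 34 mm above the table; moves with the carriage; axes as the station's (x along the slide, z up). The pocket is white plastic, 95 x 55 mm inside (long side along x), with flared sides up to 11 mm above the floor (75 mm across y outside at most).
- push_tab (a point): On the carriage's upright steel tab: centre of its rear (-x) face, 30 mm above the pocket floor. The tab is 60 mm wide (y), 8 mm thick (x), from the floor up to 50 mm above it. This point lies 79 mm behind the nest point. Push here towards +x.
- lever_base: Fixed base block of the hand lever, 70 x 50 x 25 mm, beside the station on its -y side; origin: centre of its underside; its x axis is parallel to the station's. The lever turns about a horizontal axis (its y) 22 mm above the origin.
- lever (a joint): Angle of the hand lever in rad: 0 = leaning back towards the robot (28.6 degrees from upright, to -x), 0.5 = upright, 1.0 = far stop, leaning to +x. Stays where it is left.
- lever_tip (a point): Centre of the black ball (26 mm diameter) at the end of the lever, 80 mm from its pivot; the rod below it is 10 mm thick.
- bin: Small blue open bin 100 x 140 x 50 mm with screws in it; leave it alone. Origin: centre of its underside.
- driver: Cordless screwdriver lying on the table, 215 mm long (x from -90 to +125 mm), 32 mm thick; leave it alone. Origin on the table under its handle.

How it is judged:
By the outcome, as a careful person would: the job done as asked, in the order asked, and still so for the second after the job is handed in, with the robot touching nothing.
It also fails if it takes over 72 s, if anything falls off the work surface, if the arm or the gripper's body presses on something with over 40 N, if the wrist force passes 120 N, or if a joint passes its speed limit or range.

### The arm

A 7-joint arm with a two-finger parallel gripper is mounted at the origin on the work surface. World frame = base frame: x ahead of the robot, y to its left, z up, the work surface at z = 0. Lengths are in mm, angles in rad, forces in N, time in s.
With the tool pointing down it reaches from about 350 to 900 mm from the base axis. Payload 19.9 kg.
Tool frame: the origin (TCP) lies at the very end of the fingers, on their centre line; the grasp point (between the pads) lies tcp_to_grasp behind it (tcp_to_grasp is the distance from the TCP to the grasp point, in mm); z points along the fingers, y is the line along which they close (so a half turn about z gives the same grasp; the last joint's range is limited). The gripper opens to 85 mm and grips with 20 to 120 N. Pads are 22 mm wide; open, the fingers measure 114 mm over their backs; the gripper's body (76 mm by 85 mm) begins 54 mm behind the grasp point. The pads swing forward as they close: fully open they stand 13 mm farther back than shut.
Start: joints at [1.296, 0.417, -0.01, 1.614, 0.005, 1.111, -0.053], TCP at [144.792, -607.975, 198.26] pointing down, gripper open.
Joint ranges: [-2.81, 2.81], [-0.39, 2.02], [-1.27, 1.25], [0.06, 2.57], [-1.19, 4.33], [0.19, 2], [-2.82, 2.82]. Speed limits (rad/s): [1.89, 1.89, 2.39, 2.39, 3.01, 3.01, 3.01].

### API

Orientations are given as a unit quaternion [w, x, y, z].
In Python, from rig import read_state, camera, finish_job, tcp_to_grasp gives the robot as it stands.
- The arm moves only by the tool carry_out, never from a script. Its argument "commands" is a list of rows, each an object with "dr": the turn, a rotation vector about the tool's x, y, z as a fraction of full scale, a list of three; "linear": the shift along the tool's x, y, z as a fraction of full scale, a list of three; "hand": the opening, from 0 (shut) to 1 (fully open). A call has 1 to 20 rows; each row is the pose to reach, as a shift and turn from the pose commanded when the call began, along the tool's axes at that moment; what a row does not reach only later rows make up. Full scale, the value 1, is 50 cm for a shift and 90 degrees for a turn. A row lasts 1/8 s, in which the tool goes at most 62.5 mm and 10.7 degrees, less where a joint would pass 70% of its speed; a pose out of reach is approached as far as the arm can. A call with a number of a shift or a turn outside -1 to 1 is refused whole. A call with a gripper value outside its range is refused whole. The fingers move at their own pace and stop on an object; the grip force is fixed at half the most. Time passes only in rows, so rows that repeat a pose let the fingers close. It gives the time, the measured TCP pose, the force, the opening and the grip force at its end, in the units of the state.
- read_state(): the state, without advancing time (a new reading comes with each control period).
- camera(name): name is "side" or "top" or "wrist"; returns a dict with "frame" (420x560x3 uint8, red, green, blue), "depth" (420x560 float32, mm along the optical axis (not along the pixel's ray), 0 where there is no reading), "fx", "fy", "cx", "cy" (pixels), "position" and "attitude" of the camera in the world. Camera axes: x right, y down, z forward; pixel columns grow to the right and rows downward; lengths in mm; the calibration is good to about 2 mm. A picture is of the moment at which its call begins.
- finish_job(): hands the job in; it is judged then, once.
The state is a dict: "time_s": time; "q": joint angles; "dq": joint speeds; "tau": joint torques, N m; "tool_pos": TCP position; "tcp_rot": TCP orientation; "wrist_force": force on the tool from outside, world axes, zero at the start; "torque": the same for the moment, N m; "gripper_width": finger opening in mm; "finger_force": force on a finger pad.
Only numpy, scipy, OpenCV 4.12 (cv2) and the standard library are available. Lean on these libraries where they do the work, as an engineer would, in place of code of your own. Each camera call takes 0.05 s, during which the arm holds its last target. There are 200 camera calls.

## Working session

There is one attempt and no reset: what is moved stays moved. The work goes in short steps, Python scripts to look and compute and a tool call to move; the robot and the scene stay as the last step left them, time stands still between calls to the robot, and variables do not carry over. Pictures are saved under pics/ and viewed, at most 10 in all, crops included, and the job is handed in when it is done.

Besides the shell and the picture viewer there is one more tool, called after "Request:" as name([rows], argument=value, ...), one row to a line, values as JSON. carry_out: Moves the arm, as the interface text tells. Shift numbers are shares of 50 cm and turn numbers shares of 90 degrees, none past 1 either way. Its arguments: {"type":"object","properties":{"commands":{"type":"array"}},"required":["commands"]}

```bash
mkdir -p pics; ls; cat > h.py <<'E'
import numpy as np, cv2
from rig import *
from scipy.spatial.transform import Rotation as R
def rot(q): return R.from_quat([q[1],q[2],q[3],q[0]])
def cam(n):
    c=camera(n); c['R']=rot(c['attitude']).as_matrix() if len(np.ravel(c['attitude']))==4 else np.array(c['attitude']); return c
def pts(c):
    d=c['depth']; v,u=np.indices(d.shape)
    P=np.stack([(u-c['cx'])/c['fx']*d,(v-c['cy'])/c['fy']*d,d],-1)
    return P@c['R'].T+np.array(c['position'])
E
python3 - <<'E'
from h import *
s=read_state();print(s); print(tcp_to_grasp if not callable(tcp_to_grasp) else tcp_to_grasp())
ims=[]
for n in ['side','top','wrist']:
    c=cam(n);np.savez('c_'+n,**{k:v for k,v in c.items()});print(n,c['position'],c['attitude'],c['fx'],c['cx'],c['cy'])
    cv2.imwrite(f'pics/{n}0.png',c['frame'][:,:,::-1])
E
```

```text
pics
{'time_s': 0.0, 'q': array([ 1.29553177,  0.41796429, -0.01031274,  1.61419091,  0.0046787 ,
        1.11071385, -0.05301667]), 'dq': array([ 0.00060763, -0.00177236,  0.00010504,  0.00018082,  0.00010223,
       -0.0014649 , -0.0008286 ]), 'tau': array([ 5.00296101e-04, -8.64454722e+01,  6.79032728e-01, -4.34891546e+01,
        1.89902092e-02,  7.64843513e-03,  2.00373273e-05]), 'tool_pos': array([ 144.68056461, -607.60945776,  197.65926217]), 'tcp_rot': array([-6.16831478e-04,  9.93177365e-01,  1.16611877e-01, -1.07688811e-04]), 'wrist_force': array([-0.14868694, -0.96012565, -0.75505817]), 'torque': array([ 0.00679226,  0.02756938, -0.00747949]), 'finger_force': 0.0, 'gripper_width': 85.54784361650015}
18.700000000000003
side [ 88.3965923  768.97107621 638.02958553] [ 0.1443537  -0.22733843  0.82956926 -0.48917695] 443.9812915629751 280.1880098613876 213.8475098527382
top [ 469.14175503  -82.55997294 1162.97096462] [ 0.05382557 -0.69488219  0.7144572  -0.06158292] 441.8405218034995 270.22909678210743 209.10376770429198
wrist [ 214.99491552 -591.08776101  373.29663123] [ 0.1119683   0.77625033 -0.61387427 -0.08976023] 333.1904544002398 277.14655796553615 208.51322078071374
```

View pics/top0.png

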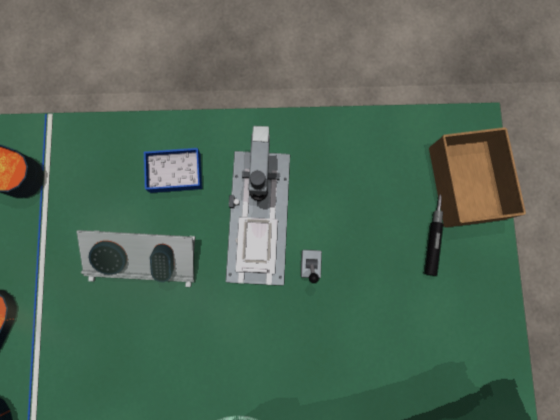

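View pics/side0.png

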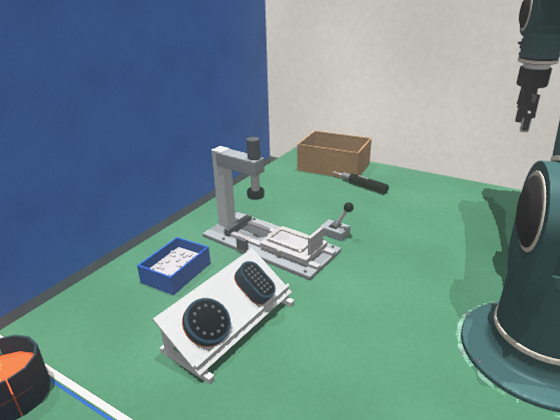

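```bash
python3 - <<'E'
from h import *
c=dict(np.load('c_top.npz'));P=pts(c);f=c['frame'].astype(int);hsv=cv2.cvtColor(c['frame'],cv2.COLOR_RGB2HSV)
def reg(u0,u1,v0,v1):
    m=np.zeros(P.shape[:2],bool);m[v0:v1,u0:u1]=1;return m&(c['depth']>0)
def rect(m,name):
    k=cv2.connectedComponentsWithStats(m.astype(np.uint8));i=1+np.argmax(k[2][1:,4]);m=k[1]==i
    Q=P[m];r=cv2.minAreaRect(Q[:,:2].astype(np.float32));print(name,len(Q),'rect',np.round(r[0],1),np.round(r[1],1),round(r[2],2),'mean',Q.mean(0).round(1),'z',np.percentile(Q[:,2],[2,50,98]).round(1));return m
g=(hsv[...,1]<70)
z=P[...,2]
# table check
print('table z',np.median(z[300:340,100:300]))
r=reg(70,205,225,295)
pl=rect(r&(hsv[...,2]>110)&g,'plate')
Q=P[pl];A=np.c_[Q[:,:2],np.ones(len(Q))];co=np.linalg.lstsq(A,Q[:,2],rcond=None)[0];
for _ in range(3):
    e=abs(A@co-Q[:,2]);k=e<4;co=np.linalg.lstsq(A[k],Q[k,2],rcond=None)[0]
n=np.array([-co[0],-co[1],1]);n/=np.linalg.norm(n);print('plane',co,'tilt',np.degrees(np.arccos(n[2])),'yaw up',np.degrees(np.arctan2(co[1],co[0])))
h=(P-np.array([0,0,co[2]]))@n
mo=rect(reg(140,182,235,290)&(h>12)&(h<45),'oval h>12')
print('oval h',np.percentile(h[mo],[5,50,95]))
mt=mo&(h>29);print('top',P[mt].mean(0))
x=np.array([co[0],co[1],0]);x/=np.linalg.norm(x);yv=np.cross([0,0,1],x);xs=np.cross(yv,n)
for nm,m in(('oval',mo),('ovaltop',mt),('plate',pl)):
    a=P[m]@xs;b=P[m]@yv;print(nm,'xs',a.min(),a.max(),'y',b.min(),b.max())
mr=rect(reg(80,135,235,285)&(h>10)&(h<30),'round')
rect(reg(220,300,145,292)&(z>6)&(z<20),'base')
rect(reg(220,300,200,292)&(z>38)&(z<60)&(hsv[...,2]>150),'pocket rim')
rect(reg(220,300,200,292)&(z>70)&(z<95),'tab top')
rect(reg(220,300,200,292)&(z>30)&(z<38)&(hsv[...,2]>130),'floor')
rect(reg(295,330,245,292)&(z>15)&(z<32),'leverbase')
rect(reg(295,330,245,292)&(z>80),'ball')
rect(reg(220,245,190,215)&(z>20),'detent')
rect(reg(140,205,145,195)&(z>20),'bin')
E
```

```text
table z -1.119211920065709
plate 3370 rect [541.5 260.4] [323.8 135. ] 85.32 mean [548.1 233.3  62.5] z [-0.7 68.2 96.6]
plane [ 6.67627022e-01 -6.13933767e-02 -2.86125154e+02] tilt 33.8396342720939 yaw up -5.254005819256032
oval h>12 707 rect [519.5 170.4] [54.3 86.5] 76.54 mean [519.1 169.6  88.4] z [ 61.9  89.5 110.8]
oval h [17.84983846 33.5378369  36.82748831]
top [514.82605012 171.39501065  87.89559273]
oval xs 412.5642061042498 506.1442067219738 y 193.05036296855266 249.3739200673721
ovaltop xs 412.5642061042498 505.79537301137134 y 193.05036296855266 243.84306509452142
plate xs 369.01184884851574 528.2620840196578 y 147.32586025370296 471.3720526740975
round 964 rect [536.4 306. ] [88.9 78.1] 86.79 mean [536.4 305.   75.5] z [49.7 76.4 98.1]
base 4029 rect [640.2 -65.8] [151.  349.7] 85.37 mean [643.8 -68.9  11.6] z [ 6.8 11.2 19.2]
pocket rim 141 rect [573.2 -60.8] [ 69.9 110. ] 85.21 mean [553.8 -74.6  42.2] z [38.4 42.2 47. ]
tab top 85 rect [498.4 -54.6] [56.1  8. ] 85.53 mean [498.3 -55.2  82.5] z [77.7 82.7 87.1]
floor 1536 rect [563.2 -58.4] [103.1 139.7] 85.43 mean [564.6 -59.9  33.3] z [30.2 33.1 37.4]
leverbase 414 rect [ 512.1 -199. ] [50.  69.7] 85.19 mean [ 516.1 -197.6   24.2] z [19.  23.8 31.5]
ball 92 rect [ 475.3 -196.6] [24.3 23.6] 87.81 mean [ 475.5 -195.4  100.5] z [ 93.2 100.7 106.2]
detent 89 rect [678.2  -3.8] [25.  29.7] 85.42 mean [677.3  -1.   37.2] z [27.1 40.  46. ]
bin 2092 rect [765.9 155.8] [103. 142.] 2.41 mean [767.9 157.9  29.4] z [20.4 24.9 51.3]
```

```bash
cat >> h.py <<'E'
def frame(yaw,tilt=0):
    # columns: x up-slope, y, z normal
    return R.from_euler('ZY',[yaw,-tilt],degrees=True)
def tool(F):  # tool pointing along -z of F, tool x along F x
    return F*R.from_euler('x',180,degrees=True)
def go(pos,Rt,s=None):
    s=s or read_state();R0=rot(s['tcp_rot']);p=np.array(s['tool_pos'])
    print('linear',(R0.inv().apply(np.array(pos)-p)/500).round(4),'dr',((R0.inv()*Rt).as_rotvec()/(np.pi/2)).round(4),'rows',np.linalg.norm(np.array(pos)-p)/62.5,np.degrees((R0.inv()*Rt).magnitude())/10.7)
E
python3 - <<'E'
from h import *
def ana(n,box):
    c=dict(np.load(f'c_{n}.npz'));P=pts(c);hsv=cv2.cvtColor(c['frame'],cv2.COLOR_RGB2HSV)
    W=P[(c['depth']>0)];D=hsv[(c['depth']>0)]
    k=(W[:,0]>430)&(W[:,0]<620)&(W[:,1]>80)&(W[:,1]<430)&(W[:,2]>10)&(W[:,2]<150);W=W[k];D=D[k]
    w=W[(D[:,2]>130)&(D[:,1]<60)]
    best=None;rng=np.random.default_rng(0)
    for _ in range(500):
        a=w[rng.choice(len(w),3,False)];nn=np.cross(a[1]-a[0],a[2]-a[0]);l=np.linalg.norm(nn)
        if l<500:continue
        nn/=l;cnt=(abs((w-a[0])@nn)<1.5)
        if best is None or cnt.sum()>best.sum():best=cnt
    q=w[best];m=q.mean(0);nn=np.linalg.svd(q-m,full_matrices=False)[2][2];nn*=np.sign(nn[2])
    print(n,len(q),'tilt',np.degrees(np.arccos(nn[2])),'yaw',np.degrees(np.arctan2(-nn[1],-nn[0])))
    F=frame(-4.7,35);n0=F.apply([0,0,1]);d0=np.median(q@n0)
    L=F.inv().apply(W);h=L[:,2]-d0
    r=cv2.minAreaRect(F.inv().apply(q)[:,:2].astype(np.float32));print('plate rect',r,'d0',d0)
    for nm,lo,hi,H,yc in(('oval',29,40,34,0),('round',13,23,18,1)):
        cy=r[0][1]+(68 if yc else -68)
        t=(h>lo)&(h<hi)&(abs(L[:,1]-cy)<60)
        rr=cv2.minAreaRect(L[t][:,:2].astype(np.float32));print(nm,t.sum(),rr,np.median(h[t]),'pctl',np.percentile(L[t][:,:2],[1,99],axis=0).round(1))
        print('  centre underside world',F.apply([*rr[0],d0]))
ana('top',0);ana('side',0)
E
```

```text
top 1571 tilt 35.641230931923154 yaw -4.843807130301269
plate rect ((452.4222717285156, 282.35882568359375), (279.3280334472656, 146.01361083984375), 89.6341323852539) d0 -248.58792650625628
oval 599 ((456.6415710449219, 213.7132568359375), (50.694297790527344, 93.29803466796875), 89.87278747558594) 34.39677386157513 pctl [[414.7 188.5]
 [501.3 238. ]]
  centre underside world [532.41712823 170.66166053  58.28753683]
round 917 ((457.9661560058594, 353.7978820800781), (100.06940460205078, 93.73638916015625), 88.76123046875) 18.4618258849122 pctl [[416.9 306.8]
 [501.3 390.5]]
  centre underside world [544.97684143 310.18632909  59.04728755]
side 3213 tilt 35.02382454232227 yaw -4.87763772412734
plate rect ((453.36993408203125, 281.948974609375), (145.66845703125, 281.6524963378906), 0.47416606545448303) d0 -246.69320265134317
oval 814 ((459.7420654296875, 213.920654296875), (52.8829345703125, 89.23043060302734), 89.6181640625) 34.49080004250105 pctl [[417.1 189.5]
 [501.9 239.9]]
  centre underside world [533.88224353 170.74930334  61.61797427]
round 1697 ((457.8265380859375, 350.0161437988281), (91.17821502685547, 92.18219757080078), 86.56024169921875) 18.191962294842654 pctl [[417.8 308.7]
 [501.1 393.7]]
  centre underside world [543.46987313 306.51572673  60.51927292]
```

```bash
python3 - <<'E'
from h import *
go([340,-200,290],tool(frame(-4.75,0)))
F=frame(-4.75,35);U=np.array([533.5,170.7,60.2]);print(U+F.apply([0,0,130]))
E
```

```text
linear [ 0.5688 -0.703  -0.1838] dr [-6.000e-04  1.000e-04  2.016e-01] rows 7.382124973461034 1.6957578092807353
[459.19115636 176.87458875 166.68976576]
```

Request:
carry_out([
  {"linear": [0.1,-0.1,-0.18],"dr": [0,0,0.05],"hand": 1},
  {"linear": [0.3,-0.35,-0.184],"dr": [0,0,0.1],"hand": 1},
  {"linear": [0.3,-0.35,-0.184],"dr": [0,0,0.1],"hand": 1},
  {"linear": [0.569,-0.703,-0.184],"dr": [0,0,0.2],"hand": 1},
  {"linear": [0.569,-0.703,-0.184],"dr": [0,0,0.2],"hand": 1},
  {"linear": [0.569,-0.703,-0.184],"dr": [0,0,0.2],"hand": 1},
  {"linear": [0.569,-0.703,-0.184],"dr": [0,0,0.2],"hand": 1},
  {"linear": [0.569,-0.703,-0.184],"dr": [0,0,0.2],"hand": 1},
  {"linear": [0.569,-0.703,-0.184],"dr": [0,0,0.2],"hand": 1},
  {"linear": [0.569,-0.703,-0.184],"dr": [0,0,0.2],"hand": 1},
  {"linear": [0.569,-0.703,-0.184],"dr": [0,0,0.2],"hand": 1},
  {"linear": [0.569,-0.703,-0.184],"dr": [0,0,0.2],"hand": 1},
])

```text
time_s: 1.65
tool_pos: [339.8, -200.7, 290.1]
tcp_rot: [-0.0, 0.999, -0.041, -0.0]
wrist_force: [0.7, -0.0, -0.5]
gripper_width: 85.7
finger_force: 0.0
```

```bash
python3 - <<'E'
from h import *
s=read_state();print(s['time_s'],s['q'].round(2),s['tool_pos'].round(1),s['wrist_force'].round(1))
F=frame(-4.75,35);U=np.array([533.5,170.7,60.2]);go(U+F.apply([0,0,130]),tool(F))
E
```

```text
1.65 [ 0.81 -0.09 -0.33  2.   -0.03  1.23 -1.16] [ 339.8 -200.7  290.1] [ 0.7 -0.  -0.5]
linear [ 0.1765 -0.7719  0.2471] dr [-0.0005  0.3891  0.0008] rows 6.635914223418488 3.272673129561352
```

Request:
carry_out([
  {"linear": [0.1,-0.1,0],"dr": [0,0.05,0],"hand": 0.8},
  {"linear": [0.176,-0.35,0.08],"dr": [0,0.15,0],"hand": 0.8},
  {"linear": [0.176,-0.35,0.08],"dr": [0,0.2,0],"hand": 0.8},
  {"linear": [0.176,-0.772,0.247],"dr": [0,0.389,0],"hand": 0.8},
  {"linear": [0.176,-0.772,0.247],"dr": [0,0.389,0],"hand": 0.8},
  {"linear": [0.176,-0.772,0.247],"dr": [0,0.389,0],"hand": 0.8},
  {"linear": [0.176,-0.772,0.247],"dr": [0,0.389,0],"hand": 0.8},
  {"linear": [0.176,-0.772,0.247],"dr": [0,0.389,0],"hand": 0.8},
  {"linear": [0.176,-0.772,0.247],"dr": [0,0.389,0],"hand": 0.8},
  {"linear": [0.176,-0.772,0.247],"dr": [0,0.389,0],"hand": 0.8},
  {"linear": [0.176,-0.772,0.247],"dr": [0,0.389,0],"hand": 0.8},
  {"linear": [0.176,-0.772,0.247],"dr": [0,0.389,0],"hand": 0.8},
])

```text
time_s: 3.15
tool_pos: [447.1, 164.5, 187.9]
tcp_rot: [0.006, 0.955, -0.036, 0.296]
wrist_force: [0.3, 0.6, -0.4]
gripper_width: 68.3
finger_force: 0.0
```

```bash
cat > w.py <<'E'
from h import *
s=read_state();print(s['time_s'],s['q'].round(2),s['tool_pos'].round(1),s['wrist_force'].round(1))
F=frame(-4.75,35);U=np.array([533.5,170.7,60.2])
c=cam('wrist');cv2.imwrite('pics/wrist1.png',c['frame'][:,:,::-1]);np.savez('c_w1',**c)
P=pts(c);W=P[c['depth']>0]
L=F.inv().apply(W-U)
t=(L[:,2]>29)&(L[:,2]<40)&(abs(L[:,0])<70)&(abs(L[:,1])<40)
rr=cv2.minAreaRect(L[t][:,:2].astype(np.float32));print(t.sum(),rr,np.median(L[t],axis=0))
pl=(abs(L[:,2])<6)&(abs(L[:,0])<60)&(abs(L[:,1])<60);print('plate h',np.median(L[pl][:,2]),pl.sum())
go(U+F.apply([0,0,130]),tool(F))
E
python3 w.py
```

```text
3.15 [ 0.67 -0.13 -1.27  2.36  0.65  0.41 -2.82] [447.1 164.5 187.9] [ 0.3  0.6 -0.4]
4583 ((0.34774017333984375, -0.23854637145996094), (89.85330200195312, 49.77142333984375), 0.799628734588623) [ 2.93024083 -0.62637654 33.66399738]
plate h -0.8037138983965988 8542
linear [-0.0058 -0.0262  0.0479] dr [-0.009   0.0064  0.0014] rows 0.4388187880402263 0.09369128925642684
```

Request:
carry_out([
  {"linear": [0,0,-0.1],"dr": [0,0,-0.1],"hand": 0.8},
  {"linear": [0,0,-0.1],"dr": [0,0,-0.2],"hand": 0.8},
  {"linear": [0,0,-0.1],"dr": [0,0,-0.3],"hand": 0.8},
  {"linear": [0,0,-0.1],"dr": [0,0,-0.4],"hand": 0.8},
  {"linear": [0,0,-0.1],"dr": [0,0,-0.5],"hand": 0.8},
  {"linear": [0,0,-0.1],"dr": [0,0,-0.6],"hand": 0.8},
  {"linear": [0,0,-0.1],"dr": [0,0,-0.7],"hand": 0.8},
  {"linear": [0,0,-0.1],"dr": [0,0,-0.8],"hand": 0.8},
  {"linear": [0,0,-0.1],"dr": [0,0,-0.9],"hand": 0.8},
  {"linear": [0,0,-0.1],"dr": [0,0,-1],"hand": 0.8},
  {"linear": [0,0,-0.1],"dr": [0,0,-1],"hand": 0.8},
])

```text
time_s: 4.58
tool_pos: [418.9, 166.3, 229.3]
tcp_rot: [0.213, 0.7, 0.649, 0.205]
wrist_force: [-0.4, -0.3, -0.1]
gripper_width: 68.7
finger_force: 0.0
```

```bash
cat > g.py <<'E'
import sys
from h import *
s=read_state();print(s['time_s'],s['q'].round(2),s['tool_pos'].round(1),s['wrist_force'].round(1))
F=frame(-4.75,35);U=np.array([533.5,170.7,60.2])+F.apply([0.3,-0.2,0])
print('err',F.inv().apply(s['tool_pos']-U).round(2))
go(U+F.apply([0,0,float(sys.argv[1])]),tool(F)*R.from_euler('z',180,degrees=True))
E
python3 g.py 130
```

```text
4.575 [-0.03 -0.21 -0.65  2.36  0.52  0.55 -1.16] [418.9 166.3 229.3] [-0.4 -0.3 -0.1]
err [  3.39 -13.64 203.84]
linear [ 0.0251 -0.0053  0.1481] dr [ 0.0025 -0.0124 -0.9982] rows 1.202654507049064 8.39677909219528
```

Request:
carry_out([
  {"linear": [0.025,-0.005,0.01],"dr": [0,0,-0.1],"hand": 0.8},
  {"linear": [0.025,-0.005,0.02],"dr": [0,0,-0.2],"hand": 0.8},
  {"linear": [0.025,-0.005,0.03],"dr": [0,0,-0.3],"hand": 0.8},
  {"linear": [0.025,-0.005,0.04],"dr": [0,0,-0.4],"hand": 0.8},
  {"linear": [0.025,-0.005,0.05],"dr": [0,0,-0.5],"hand": 0.8},
  {"linear": [0.025,-0.005,0.06],"dr": [0,0,-0.6],"hand": 0.8},
  {"linear": [0.025,-0.005,0.08],"dr": [0,0,-0.7],"hand": 0.8},
  {"linear": [0.025,-0.005,0.1],"dr": [0,0,-0.8],"hand": 0.8},
  {"linear": [0.025,-0.005,0.12],"dr": [0.002,-0.012,-0.9],"hand": 0.8},
  {"linear": [0.025,-0.005,0.148],"dr": [0.0025,-0.0124,-0.998],"hand": 0.8},
  {"linear": [0.025,-0.005,0.148],"dr": [0.0025,-0.0124,-0.998],"hand": 0.8},
  {"linear": [0.025,-0.005,0.148],"dr": [0.0025,-0.0124,-0.998],"hand": 0.8},
])

```text
time_s: 6.08
tool_pos: [459.5, 176.7, 167.3]
tcp_rot: [0.301, 0.041, 0.953, -0.012]
wrist_force: [0.1, 1.2, -0.0]
gripper_width: 68.3
finger_force: 0.0
```

```bash
python3 g.py 40; sed -i 's/wrist1/wrist2/;s/c_w1/c_w2/' w.py; python3 w.py | sed -n 2,3p
```

```text
6.075 [-0.13  0.03 -0.6   2.36  1.02  0.53 -0.09] [459.5 176.7 167.3] [ 0.1  1.2 -0. ]
err [2.9000e-01 3.0000e-02 1.3035e+02]
linear [ 0.0006 -0.      0.1807] dr [-0.0001  0.0001 -0.0025] rows 1.4455682812125672 0.02137908903817329
5339 ((0.39855194091796875, -0.08725547790527344), (49.99577713012695, 89.87183380126953), 88.89057922363281) [-2.4261452  -0.26670787 33.77469248]
plate h -0.7145714619482306 9373
```

Request:
carry_out([
  {"linear": [0,0,0.08],"dr": [0,0,-0.002],"hand": 0.75},
  {"linear": [0,0,0.14],"dr": [0,0,-0.002],"hand": 0.72},
  {"linear": [0,0,0.19],"dr": [0,0,-0.002],"hand": 0.72},
  {"linear": [0,0,0.22],"dr": [0,0,-0.002],"hand": 0.72},
  {"linear": [0,0,0.2415],"dr": [0,0,-0.002],"hand": 0.7},
  {"linear": [0,0,0.2415],"dr": [0,0,-0.002],"hand": 0.66},
  {"linear": [0,0,0.2415],"dr": [0,0,-0.002],"hand": 0.63},
  {"linear": [0,0,0.2415],"dr": [0,0,-0.002],"hand": 0.61},
  {"linear": [0,0,0.2415],"dr": [0,0,-0.002],"hand": 0.6},
  {"linear": [0,0,0.2415],"dr": [0,0,-0.002],"hand": 0.6},
])

```text
time_s: 7.38
tool_pos: [528.7, 171.1, 68.3]
tcp_rot: [0.301, 0.037, 0.953, -0.013]
wrist_force: [0.7, -0.0, 0.0]
gripper_width: 51.4
finger_force: 0.0
```

```bash
python3 g.py 9.5; python3 -c "
from h import *
c=cam('wrist');cv2.imwrite('pics/wrist3.png',c['frame'][:,:,::-1])"
```

```text
7.375 [-0.15  0.37 -0.5   2.31  1.63  0.53 -0.58] [528.7 171.1  68.3] [ 0.7 -0.   0. ]
err [0.34 0.22 9.41]
linear [ 0.0007 -0.0004 -0.0002] dr [0.0001 0.0003 0.0033] rows 0.006720412574158793 0.02768149609613822
```

View pics/wrist3.png

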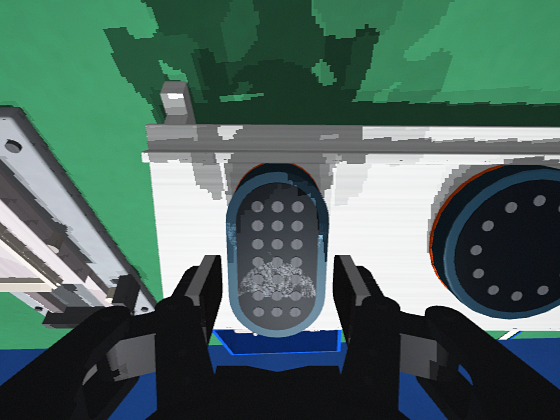

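The picture shows the oval cover (cols 225–330, rows 165–337) centred between the pads (cols ~212 and ~345), with a thin gap each side and the round cover clear at right. Now closing in tiny steps.

Request:
carry_out([
  {"linear": [0,0,0],"dr": [0,0,0],"hand": 0.59},
  {"linear": [0,0,0],"dr": [0,0,0],"hand": 0.585},
  {"linear": [0,0,0],"dr": [0,0,0],"hand": 0.585},
  {"linear": [0,0,0],"dr": [0,0,0],"hand": 0.585},
])

```text
time_s: 7.92
tool_pos: [528.6, 171.1, 68.1]
tcp_rot: [0.3, 0.037, 0.953, -0.013]
wrist_force: [-0.2, 0.0, -0.2]
gripper_width: 49.7
finger_force: 0.0
```

Request:
carry_out([
  {"linear": [0,0,0],"dr": [0,0,0],"hand": 0.58},
  {"linear": [0,0,0],"dr": [0,0,0],"hand": 0.58},
  {"linear": [0,0,0],"dr": [0,0,0],"hand": 0.58},
])

```text
time_s: 8.3
tool_pos: [528.6, 171.1, 68.1]
tcp_rot: [0.3, 0.037, 0.953, -0.013]
wrist_force: [1.7, 0.5, -0.6]
gripper_width: 49.0
finger_force: 0.0
```

Request:
carry_out([
  {"linear": [0,0,0],"dr": [0,0,0],"hand": 0.575},
  {"linear": [0,0,0],"dr": [0,0,0],"hand": 0.575},
])

```text
time_s: 8.55
tool_pos: [528.6, 171.1, 68.1]
tcp_rot: [0.3, 0.037, 0.953, -0.013]
wrist_force: [-0.1, 0.6, 0.6]
gripper_width: 48.9
finger_force: 0.0
```

Request:
carry_out([
  {"linear": [0,0,0],"dr": [0,0,0],"hand": 0.57},
  {"linear": [0,0,0],"dr": [0,0,0],"hand": 0.57},
])

```text
time_s: 8.8
tool_pos: [528.6, 171.1, 68.1]
tcp_rot: [0.3, 0.037, 0.953, -0.013]
wrist_force: [0.7, -0.1, -0.0]
gripper_width: 48.6
finger_force: 0.0
```

Request:
carry_out([
  {"linear": [0,0,0],"dr": [0,0,0],"hand": 0.565},
  {"linear": [0,0,0],"dr": [0,0,0],"hand": 0.565},
])

```text
time_s: 9.05
tool_pos: [528.6, 171.1, 68.1]
tcp_rot: [0.301, 0.037, 0.953, -0.013]
wrist_force: [0.4, 0.7, -0.4]
gripper_width: 48.5
finger_force: 0.0
```

Request:
carry_out([
  {"linear": [0,0,0],"dr": [0,0,0],"hand": 0.56},
  {"linear": [0,0,0],"dr": [0,0,0],"hand": 0.56},
])

```text
time_s: 9.3
tool_pos: [528.6, 171.1, 68.1]
tcp_rot: [0.3, 0.037, 0.953, -0.013]
wrist_force: [0.6, -0.4, -0.2]
gripper_width: 47.7
finger_force: 0.0
```

```bash
python3 -c "
from h import *
s=read_state();print(s['gripper_width'],s['finger_force'])
c=cam('wrist');f=c['frame'][150:350,180:380,::-1];cv2.imwrite('pics/wrist4.png',cv2.resize(f,None,fx=3,fy=3))"
```

```text
47.68437652948424 0.0
```

View pics/wrist4.png

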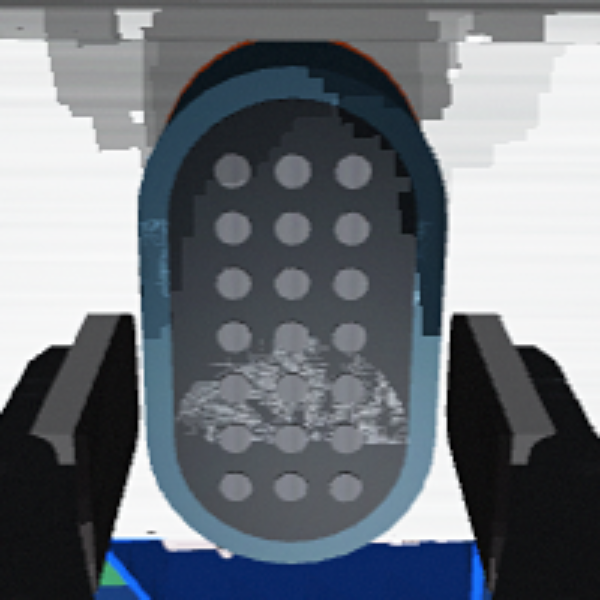

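The pads (inner edges ~cols 135 and 450 in the 3× crop) still stand slightly off the cover's sides (cols 140–446). Continuing in small steps.

Request:
carry_out([
  {"linear": [0,0,0],"dr": [0,0,0],"hand": 0.555},
  {"linear": [0,0,0],"dr": [0,0,0],"hand": 0.555},
])

```text
time_s: 9.6
tool_pos: [528.6, 171.1, 68.1]
tcp_rot: [0.3, 0.037, 0.953, -0.013]
wrist_force: [0.8, 0.3, -0.1]
gripper_width: 47.2
finger_force: 0.0
```

Request:
carry_out([
  {"linear": [0,0,0],"dr": [0,0,0],"hand": 0.55},
  {"linear": [0,0,0],"dr": [0,0,0],"hand": 0.55},
])

```text
time_s: 9.85
tool_pos: [528.6, 171.1, 68.1]
tcp_rot: [0.3, 0.037, 0.953, -0.013]
wrist_force: [-0.2, 0.0, -0.4]
gripper_width: 46.9
finger_force: 0.0
```

Request:
carry_out([
  {"linear": [0,0,0],"dr": [0,0,0],"hand": 0.545},
  {"linear": [0,0,0],"dr": [0,0,0],"hand": 0.545},
])

```text
time_s: 10.1
tool_pos: [528.6, 171.1, 68.1]
tcp_rot: [0.3, 0.037, 0.953, -0.013]
wrist_force: [0.6, -0.7, 0.8]
gripper_width: 46.6
finger_force: 0.0
```

```bash
python3 -c "
from h import *
c=cam('wrist');P=pts(c);F=frame(-4.75,35);U=np.array([533.5,170.7,60.2])
L=F.inv().apply(P.reshape(-1,3)-U).reshape(P.shape)
for v in (255,262,270,280,290):
  print(v,[(u,*L[v,u].round(1)) for u in (*range(196,240,4),*range(316,362,4))])
"
```

```text
255 [(196, np.float64(12.5), np.float64(-49.3), np.float64(-0.3)), (200, np.float64(12.8), np.float64(-47.0), np.float64(-0.9)), (204, np.float64(12.5), np.float64(-44.4), np.float64(-0.3)), (208, np.float64(12.7), np.float64(-42.1), np.float64(-0.7)), (212, np.float64(-11.2), np.float64(-28.6), np.float64(51.6)), (216, np.float64(-10.4), np.float64(-27.3), np.float64(49.7)), (220, np.float64(-10.4), np.float64(-25.5), np.float64(49.8)), (224, np.float64(-10.7), np.float64(-23.6), np.float64(50.4)), (228, np.float64(-3.1), np.float64(-24.5), np.float64(33.8)), (232, np.float64(-3.1), np.float64(-22.5), np.float64(33.8)), (236, np.float64(-3.1), np.float64(-20.6), np.float64(33.7)), (316, np.float64(-3.4), np.float64(18.9), np.float64(34.1)), (320, np.float64(-3.1), np.float64(21.0), np.float64(33.4)), (324, np.float64(-3.1), np.float64(23.0), np.float64(33.3)), (328, np.float64(12.6), np.float64(30.7), np.float64(-1.1)), (332, np.float64(-11.1), np.float64(23.8), np.float64(51.0)), (336, np.float64(-10.5), np.float64(25.8), np.float64(49.6)), (340, np.float64(-10.5), np.float64(27.6)
[... 5321 characters left out ...]
(19.7), np.float64(34.0)), (320, np.float64(16.6), np.float64(21.8), np.float64(33.1)), (324, np.float64(16.0), np.float64(23.7), np.float64(34.1)), (328, np.float64(6.9), np.float64(23.1), np.float64(49.6)), (332, np.float64(1.8), np.float64(23.3), np.float64(58.3)), (336, np.float64(-3.8), np.float64(23.0), np.float64(67.9)), (340, np.float64(-7.5), np.float64(23.3), np.float64(74.3)), (344, np.float64(-10.8), np.float64(23.5), np.float64(79.9)), (348, np.float64(-11.0), np.float64(24.8), np.float64(80.1)), (352, np.float64(-10.9), np.float64(26.3), np.float64(80.1)), (356, np.float64(-10.6), np.float64(27.9), np.float64(79.4)), (360, np.float64(-11.2), np.float64(29.0), np.float64(80.4))]
```

```bash
python3 -c "
from h import *
c=cam('wrist');P=pts(c);F=frame(-4.75,35);U=np.array([533.5,170.7,60.2])
L=F.inv().apply(P.reshape(-1,3)-U)
for a,b in((-32,-22),(22,32)):
  t=(L[:,1]>a)&(L[:,1]<b)&(L[:,0]>-13)&(L[:,0]<-8)&(L[:,2]>36)
  print(t.sum(),np.percentile(L[t][:,2],[0,2,5,10]).round(1))
s=read_state();print(tcp_to_grasp, F.inv().apply(s['tool_pos']-U))
"
```

```text
1834 [45.5 50.4 53.9 58.9]
1848 [46.6 50.4 53.7 58.6]
18.700000000000003 [ 0.50930809 -0.02321053  9.24734443]
```

The measurement shows the fingertips still stand about 12 mm above the cover's top (tips at h≈46 vs 34), so the pads have not touched it. Opening again, then descending about 32 mm further.

Request:
carry_out([
  {"linear": [0,0,0],"dr": [0,0,0],"hand": 0.72},
  {"linear": [0,0,0],"dr": [0,0,0],"hand": 0.72},
  {"linear": [0,0,0],"dr": [0,0,0],"hand": 0.72},
  {"linear": [0,0,0.015],"dr": [0,0,0],"hand": 0.72},
  {"linear": [0,0,0.03],"dr": [0,0,0],"hand": 0.72},
  {"linear": [0,0,0.044],"dr": [0,0,0],"hand": 0.72},
  {"linear": [0,0,0.044],"dr": [0,0,0],"hand": 0.66},
  {"linear": [0,0,0.044],"dr": [0,0,0],"hand": 0.64},
])

```text
time_s: 11.2
tool_pos: [541.1, 170.1, 50.0]
tcp_rot: [0.3, 0.037, 0.953, -0.013]
wrist_force: [0.3, 0.5, 1.0]
gripper_width: 54.9
finger_force: 0.0
```

```bash
cat > tip.py <<'E'
from h import *
s=read_state();F=frame(-4.75,35);U=np.array([533.5,170.7,60.2])
print(F.inv().apply(s['tool_pos']-U).round(1),s['wrist_force'].round(1),s['gripper_width'])
c=cam('wrist');P=pts(c)
L=F.inv().apply(P.reshape(-1,3)-U)
for a,b in((-36,-26),(26,36)):
  t=(L[:,1]>a)&(L[:,1]<b)&(L[:,0]>-13)&(L[:,0]<-8)&(L[:,2]>8)
  print(t.sum(),np.percentile(L[t][:,2],[0,2,5,10]).round(1))
E
python3 tip.py
```

```text
[  0.4   0.  -12.8] [0.3 0.5 1. ] 54.89984511012589
1890 [27.  30.6 33.4 38.4]
1892 [26.1 30.4 33.6 38.4]
```

Request:
carry_out([
  {"linear": [0,0,0.012],"dr": [0,0,0],"hand": 0.64},
  {"linear": [0,0,0.023],"dr": [0,0,0],"hand": 0.62},
  {"linear": [0,0,0.023],"dr": [0,0,0],"hand": 0.61},
  {"linear": [0,0,0.023],"dr": [0,0,0],"hand": 0.605},
  {"linear": [0,0,0.023],"dr": [0,0,0],"hand": 0.6},
  {"linear": [0,0,0.023],"dr": [0,0,0],"hand": 0.6},
])

```text
time_s: 12.0
tool_pos: [547.8, 169.5, 40.7]
tcp_rot: [0.301, 0.037, 0.953, -0.013]
wrist_force: [0.6, 0.1, -0.5]
gripper_width: 51.1
finger_force: 0.0
```

```bash
sed -i 's/-36,-26/-36,-25.5/;s/26,36/25.5,36/' tip.py; python3 tip.py
```

```text
[  0.6  -0.  -24.2] [ 0.6  0.1 -0.5] 51.065929659011516
1885 [15.9 20.5 25.5 30.9]
1863 [15.5 20.3 24.7 30.4]
```

Request:
carry_out([
  {"linear": [0,0,0],"dr": [0,0,0],"hand": 0.59},
  {"linear": [0,0,0],"dr": [0,0,0],"hand": 0.59},
])

```text
time_s: 12.3
tool_pos: [547.8, 169.5, 40.7]
tcp_rot: [0.301, 0.037, 0.953, -0.013]
wrist_force: [0.3, -0.2, 0.6]
gripper_width: 50.6
finger_force: 0.2
```

Request:
carry_out([
  {"linear": [0,0,0],"dr": [0,0,0],"hand": 0.585},
  {"linear": [0,0,0],"dr": [0,0,0],"hand": 0.585},
])

```text
time_s: 12.55
tool_pos: [547.8, 169.4, 40.7]
tcp_rot: [0.301, 0.037, 0.953, -0.013]
wrist_force: [-2.0, -1.5, 2.3]
gripper_width: 49.7
finger_force: 2.5
```

Request:
carry_out([
  {"linear": [0,0,0],"dr": [0,0,0],"hand": 0.58},
  {"linear": [0,0,0],"dr": [0,0,0],"hand": 0.58},
])

```text
time_s: 12.8
tool_pos: [547.8, 169.4, 40.7]
tcp_rot: [0.301, 0.037, 0.953, -0.013]
wrist_force: [-3.8, -1.4, 6.1]
gripper_width: 50.1
finger_force: 13.0
```

Request:
carry_out([
  {"linear": [0,0,0],"dr": [0,0,0],"hand": 0.576},
  {"linear": [0,0,0],"dr": [0,0,0],"hand": 0.576},
])

```text
time_s: 13.05
tool_pos: [547.7, 169.4, 40.8]
tcp_rot: [0.301, 0.037, 0.953, -0.013]
wrist_force: [-5.1, -1.6, 6.9]
gripper_width: 50.0
finger_force: 21.9
```

Request:
carry_out([
  {"linear": [0,0,0],"dr": [0,0,0],"hand": 0.579},
  {"linear": [0,0,0],"dr": [0,0,0],"hand": 0.579},
  {"linear": [0,0,-0.004],"dr": [0,0,0],"hand": 0.579},
  {"linear": [0,0,-0.01],"dr": [0,0,0],"hand": 0.579},
  {"linear": [0,0,-0.02],"dr": [0,0,0],"hand": 0.579},
  {"linear": [0,0,-0.02],"dr": [0,0,0],"hand": 0.579},
])

```text
time_s: 13.8
tool_pos: [541.8, 170.1, 49.1]
tcp_rot: [0.301, 0.037, 0.953, -0.013]
wrist_force: [-0.4, -0.4, -2.7]
gripper_width: 49.7
finger_force: 20.8
```

Request:
carry_out([
  {"linear": [0,0,0],"dr": [0,0,0],"hand": 0.5815},
  {"linear": [0,0,0],"dr": [0,0,0],"hand": 0.5815},
])

```text
time_s: 14.05
tool_pos: [542.0, 170.0, 48.7]
tcp_rot: [0.3, 0.037, 0.953, -0.013]
wrist_force: [0.7, 0.5, -1.1]
gripper_width: 49.6
finger_force: 15.8
```

```bash
cat > cov.py <<'E'
import sys
from h import *
# cover pose in tool frame from wrist depth; cover seen along tool z
s=read_state();T=rot(s['tcp_rot']);p=np.array(s['tool_pos']);print(s['time_s'],s['q'].round(2),p.round(1),s['finger_force'],s['wrist_force'].round(1))
c=cam('wrist');P=pts(c)
L=T.inv().apply(P.reshape(-1,3)-p)
t=(abs(L[:,0])<52)&(abs(L[:,1])<24)&(L[:,2]>-70)&(L[:,2]<-45)&(c['depth'].ravel()>0)
Q=L[t];m=np.median(Q[:,2]);print('top tool z',m)
k=abs(Q[:,2]-m)<4;A=np.c_[Q[k][:,:2],np.ones(k.sum())];co=np.linalg.lstsq(A,Q[k,2],rcond=None)[0];print('slope deg',np.degrees(co[:2]).round(2))
r=cv2.minAreaRect(Q[k][:,:2].astype(np.float32));print('rect',np.round(r[0],1),np.round(r[1],1),r[2])
cv2.imwrite(sys.argv[1],c['frame'][:,:,::-1])
E
python3 cov.py pics/w5.png
```

```text
14.05 [-0.14  0.43 -0.48  2.29  1.73  0.54 -0.64] [542.  170.   48.7] 15.804729759693146 [ 0.7  0.5 -1.1]
top tool z -57.904878635602934
slope deg [0.25 0.04]
rect [ 4.9 -0. ] [81.4 48. ] 0.0027996101416647434
```

```bash
cat > n.py <<'E'
import sys
from h import *
def run(dx,dy,z,yaw=-4.63,N=(573.2,-60.7)):
    F=frame(yaw,0);p=np.array([*N,z])+F.apply([0.5+dx,dy,0]);go(p,tool(F)*R.from_euler('z',180,degrees=True))
s=read_state();print(s['time_s'],s['q'].round(2),s['tool_pos'].round(1),s['finger_force'])
run(*map(float,sys.argv[1:]))
E
python3 - <<'E'
from h import *
F=frame(-4.63,0)
go([500,120,190],tool(F)*R.from_euler('z',180,degrees=True))
E
```

```text
linear [-0.0997 -0.1071 -0.2748] dr [-0.0014  0.3888  0.002 ] rows 2.490771253761531 3.270521782014219
```

Request:
carry_out([
  {"linear": [0,0,-0.03],"dr": [0,0,0],"hand": 0.5815},
  {"linear": [0,0,-0.08],"dr": [0,0,0],"hand": 0.5815},
  {"linear": [0,-0.01,-0.14],"dr": [0,0.03,0],"hand": 0.5815},
  {"linear": [-0.02,-0.03,-0.2],"dr": [0,0.08,0],"hand": 0.5815},
  {"linear": [-0.05,-0.06,-0.24],"dr": [0,0.15,0],"hand": 0.5815},
  {"linear": [-0.08,-0.09,-0.26],"dr": [0,0.23,0],"hand": 0.5815},
  {"linear": [-0.1,-0.107,-0.275],"dr": [0,0.31,0.002],"hand": 0.5815},
  {"linear": [-0.1,-0.107,-0.275],"dr": [-0.001,0.36,0.002],"hand": 0.5815},
  {"linear": [-0.1,-0.107,-0.275],"dr": [-0.001,0.389,0.002],"hand": 0.5815},
  {"linear": [-0.1,-0.107,-0.275],"dr": [-0.001,0.389,0.002],"hand": 0.5815},
])

```text
time_s: 15.35
tool_pos: [500.7, 119.5, 189.7]
tcp_rot: [-0.001, 0.041, 0.999, -0.0]
wrist_force: [-0.8, -0.5, -2.1]
gripper_width: 49.7
finger_force: 15.7
```

```bash
python3 cov.py pics/w6.png; python3 n.py 0 0 110
```

```text
15.35 [ 0.26  0.29 -0.65  1.88  0.2   1.04  1.02] [500.7 119.5 189.7] 15.740238726139069 [-0.8 -0.5 -2.1]
top tool z -57.69064070631318
slope deg [ 0.28 -0.04]
rect [ 4.7 -0. ] [48.  81.5] 89.99589538574219
15.4 [ 0.26  0.29 -0.65  1.88  0.2   1.04  1.02] [500.  120.  189.6] 15.738804638385773
linear [-0.1764 -0.3481  0.1595] dr [-0.0004  0.0001 -0.0004] rows 3.3727902724853944 0.004977860832695078
```

Request:
carry_out([
  {"linear": [-0.02,-0.04,0],"dr": [0,0,0],"hand": 0.5815},
  {"linear": [-0.06,-0.11,0.02],"dr": [0,0,0],"hand": 0.5815},
  {"linear": [-0.1,-0.19,0.05],"dr": [0,0,0],"hand": 0.5815},
  {"linear": [-0.14,-0.27,0.09],"dr": [0,0,0],"hand": 0.5815},
  {"linear": [-0.17,-0.33,0.13],"dr": [0,0,0],"hand": 0.5815},
  {"linear": [-0.1764,-0.348,0.155],"dr": [0,0,0],"hand": 0.5815},
  {"linear": [-0.1764,-0.348,0.16],"dr": [0,0,0],"hand": 0.5815},
  {"linear": [-0.1764,-0.348,0.16],"dr": [0,0,0],"hand": 0.5815},
])

```text
time_s: 16.4
tool_pos: [573.7, -59.0, 110.9]
tcp_rot: [0.0, 0.04, 0.999, -0.0]
wrist_force: [0.4, -0.3, -1.3]
gripper_width: 49.4
finger_force: 15.7
```

```bash
python3 cov.py pics/w7.png; python3 n.py 0 0 50; python3 - <<'E'
from h import *
F=frame(-4.63,0)
for n in('wrist','side'):
    c=cam(n);P=pts(c);L=F.inv().apply(P.reshape(-1,3)-np.array([573.2,-60.7,34]))
    ok=c['depth'].ravel()>0
    tab=ok&(L[:,2]>46)&(L[:,2]<56)&(abs(L[:,0]+75)<14)&(abs(L[:,1])<40)
    rim=ok&(L[:,2]>6)&(L[:,2]<15)&(abs(L[:,0])<60)&(abs(L[:,1])<45)
    for nm,t in(('tab',tab),('rim',rim)):
        if t.sum()>20: r=cv2.minAreaRect(L[t][:,:2].astype(np.float32));print(n,nm,t.sum(),r,np.percentile(L[t],[1,99],axis=0).round(1).tolist())
    if n=='side':
        cv2.imwrite('pics/s7.png',cv2.resize(c['frame'][160:300,180:370,::-1],None,fx=4,fy=4))
        q=ok&(abs(L[:,0])<50)&(abs(L[:,1])<35)&(L[:,2]>90)&(L[:,2]<140);print('cover?',q.sum(),np.percentile(L[q],[1,50,99],axis=0).round(1).tolist() if q.sum() else '')
E
```

```text
16.4 [ 0.46  0.48 -0.52  1.8   0.29  0.94  1.3 ] [573.7 -59.  110.9] 15.719070732593536 [ 0.4 -0.3 -1.3]
top tool z -57.68917902296132
slope deg [ 0.24 -0.03]
rect [ 4.8 -0. ] [81.5 48. ] 6.846926225989591e-06
16.45 [ 0.46  0.48 -0.52  1.8   0.29  0.94  1.3 ] [573.9 -59.1 111.1] 15.71965903043747
linear [ 0.0003 -0.0032  0.1223] dr [-0.0004  0.0007  0.001 ] rows 0.9787109273765856 0.010847250161729386
wrist tab 1491 ((-73.35403442382812, -0.16789817810058594), (59.72400665283203, 7.87461519241333), 89.99281311035156) [[-77.3, -29.2, 48.1], [-69.4, 29.0, 51.4]]
wrist rim 1435 ((-29.593162536621094, -0.1117401123046875), (47.32270431518555, 70.32201385498047), 0.3612607717514038) [[-53.1, -34.8, 6.0], [-10.0, 34.8, 12.2]]
side tab 71 ((-75.23319244384766, 0.6719093322753906), (10.410592079162598, 58.83858108520508), 1.1308504343032837) [[-80.2, -28.4, 46.4], [-70.3, 30.0, 53.4]]
side rim 265 ((0.7254295349121094, 1.426177978515625), (74.01061248779297, 109.90164184570312), 89.06008911132812) [[-53.5, -34.4, 6.1], [55.1, 35.8, 14.2]]
cover? 594 [[-45.4, -24.2, 102.8], [-19.6, 18.8, 128.1], [37.4, 34.1, 139.3]]
```

View pics/w7.png

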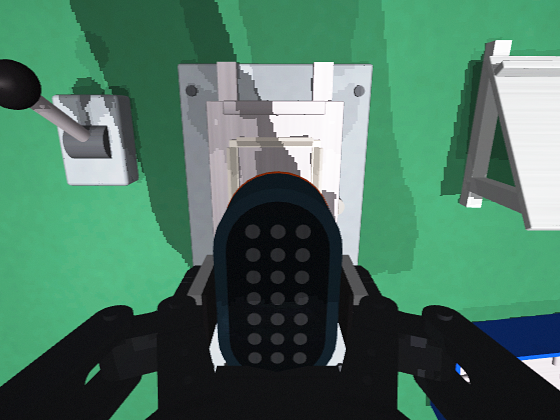

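The cover is held level over the carriage (cols 213–342), pocket rim visible behind it (cols 230–322, row ~140), tab at row ~108, lever ball at (15, 85). Wrist view puts the nest about 1–1.7 mm further in +x; using +1.2 mm.

Request:
carry_out([
  {"linear": [-0.002,-0.0032,0.03],"dr": [0,0.0005,0.001],"hand": 0.5815},
  {"linear": [-0.002,-0.0032,0.08],"dr": [0,0.0005,0.001],"hand": 0.5815},
  {"linear": [-0.002,-0.0032,0.13],"dr": [0,0.0005,0.001],"hand": 0.5815},
  {"linear": [-0.002,-0.0032,0.16],"dr": [0,0.0005,0.001],"hand": 0.5815},
  {"linear": [-0.002,-0.0032,0.167],"dr": [0,0.0005,0.001],"hand": 0.5815},
  {"linear": [-0.002,-0.0032,0.167],"dr": [0,0.0005,0.001],"hand": 0.5815},
])

```text
time_s: 17.3
tool_pos: [575.0, -62.2, 27.2]
tcp_rot: [-0.0, 0.041, 0.999, -0.0]
wrist_force: [0.2, -0.3, -2.2]
gripper_width: 49.9
finger_force: 15.7
```

```bash
python3 n.py 1.2 0 16; python3 - <<'E'
from h import *
F=frame(-4.63,0);s=read_state();print(s['wrist_force'])
for n in('wrist',):
    c=cam(n);P=pts(c);L=F.inv().apply(P.reshape(-1,3)-np.array([573.2,-60.7,34]))
    ok=c['depth'].ravel()>0
    tab=ok&(L[:,2]>46)&(L[:,2]<56)&(abs(L[:,0]+75)<14)&(abs(L[:,1])<40)
    rim=ok&(L[:,2]>6)&(L[:,2]<15)&(abs(L[:,0])<60)&(abs(L[:,1])<45)
    cov=ok&(L[:,2]>50)&(L[:,2]<80)&(abs(L[:,0])<60)&(abs(L[:,1])<26)
    for nm,t in(('tab',tab),('rim',rim),('cov',cov)):
        if t.sum()>20: r=cv2.minAreaRect(L[t][:,:2].astype(np.float32));print(n,nm,t.sum(),r,np.percentile(L[t],[1,50,99],axis=0).round(1).tolist())
E
```

```text
17.3 [ 0.42  0.6  -0.47  1.84  0.37  0.79  1.24] [575.  -62.2  27.2] 15.68417876958847
linear [0.0005 0.0028 0.0223] dr [-0.0004 -0.0003 -0.0011] rows 0.18018087757028176 0.010089483808777751
[ 0.21830704 -0.3246937  -2.17487131]
wrist tab 4351 ((-73.47067260742188, -0.1530780792236328), (60.20470428466797, 7.928157806396484), 89.8097915649414) [[-77.4, -29.3, 48.3], [-73.5, -0.2, 49.9], [-69.5, 29.0, 51.4]]
wrist rim 3334 ((-2.3312606811523438, -0.17363357543945312), (70.33588409423828, 102.30101776123047), 89.75878143310547) [[-53.3, -34.9, 6.1], [-41.0, 3.1, 9.8], [1.2, 34.7, 12.0]]
wrist cov 19568 ((-2.6872291564941406, -0.0010700225830078125), (51.99580001831055, 81.53516387939453), 89.98320770263672) [[-40.9, -25.4, 50.0], [-5.0, -0.2, 51.0], [34.4, 25.0, 67.2]]
```

Request:
carry_out([
  {"linear": [0,0.0025,0],"dr": [0,0,-0.001],"hand": 0.5815},
  {"linear": [0,0.0025,0.012],"dr": [0,0,-0.001],"hand": 0.5815},
  {"linear": [0,0.0025,0.022],"dr": [0,0,-0.001],"hand": 0.5815},
  {"linear": [0,0.0025,0.026],"dr": [0,0,-0.001],"hand": 0.5815},
  {"linear": [0,0.0025,0.026],"dr": [0,0,-0.001],"hand": 0.5815},
])

```text
time_s: 17.98
tool_pos: [574.7, -61.0, 13.6]
tcp_rot: [-0.001, 0.04, 0.999, -0.0]
wrist_force: [0.0, 0.6, -0.7]
gripper_width: 49.5
finger_force: 15.7
```

```bash
python3 n.py 1.2 0 10.5
```

```text
17.975 [ 0.41  0.62 -0.46  1.85  0.38  0.76  1.23] [574.7 -61.   13.6] 15.740333497524261
linear [-0.0004  0.0004  0.0063] dr [-0.0003 -0.0008 -0.0001] rows 0.05051582074958202 0.007329541973947248
```

Force is free so far, cover within the flare. Lowering in fine steps until light contact.

Request:
carry_out([
  {"linear": [0,0,0.002],"dr": [0,0,0],"hand": 0.5815},
  {"linear": [0,0,0.004],"dr": [0,0,0],"hand": 0.5815},
  {"linear": [0,0,0.005],"dr": [0,0,0],"hand": 0.5815},
  {"linear": [0,0,0.005],"dr": [0,0,0],"hand": 0.5815},
])

```text
time_s: 18.48
tool_pos: [574.8, -61.1, 11.4]
tcp_rot: [-0.0, 0.041, 0.999, -0.0]
wrist_force: [0.5, 0.6, -1.7]
gripper_width: 49.7
finger_force: 15.7
```

Request:
carry_out([
  {"linear": [0,0,0.001],"dr": [0,0,0],"hand": 0.5815},
  {"linear": [0,0,0.0015],"dr": [0,0,0],"hand": 0.5815},
  {"linear": [0,0,0.0015],"dr": [0,0,0],"hand": 0.5815},
])

```text
time_s: 18.85
tool_pos: [575.0, -61.1, 10.8]
tcp_rot: [-0.0, 0.041, 0.999, -0.0]
wrist_force: [-0.8, -0.9, 2.9]
gripper_width: 49.4
finger_force: 16.1
```

Request:
carry_out([
  {"linear": [0,0,0.0007],"dr": [0,0,0],"hand": 0.5815},
  {"linear": [0,0,0.0007],"dr": [0,0,0],"hand": 0.5815},
])

```text
time_s: 19.1
tool_pos: [575.4, -61.1, 10.8]
tcp_rot: [0.0, 0.041, 0.999, -0.0]
wrist_force: [-0.2, -0.2, 6.5]
gripper_width: 49.4
finger_force: 16.4
```

```bash
cat > seat.py <<'E'
from h import *
F=frame(-4.63,0);s=read_state();print(s['time_s'],s['wrist_force'].round(1),s['finger_force'],s['tool_pos'].round(1))
c=cam('wrist');P=pts(c);L=F.inv().apply(P.reshape(-1,3)-np.array([573.2,-60.7,34]))
ok=c['depth'].ravel()>0
def q(nm,t):
    r=cv2.minAreaRect(L[t][:,:2].astype(np.float32));A=np.c_[L[t][:,:2],np.ones(t.sum())];co=np.linalg.lstsq(A,L[t][:,2],rcond=None)[0]
    print(nm,t.sum(),np.round(r[0],2),np.round(r[1],1),round(r[2],2),'slope deg',np.degrees(co[:2]).round(2),'z',np.median(L[t][:,2]).round(1))
q('cov',ok&(L[:,2]>26)&(L[:,2]<42)&(abs(L[:,0])<60)&(abs(L[:,1])<26))
q('rim',ok&(L[:,2]>9)&(L[:,2]<14)&(abs(L[:,0])<62)&(abs(L[:,1])<45))
q('tab',ok&(L[:,2]>46)&(L[:,2]<56)&(abs(L[:,0]+75)<14)&(abs(L[:,1])<40))
cv2.imwrite('pics/seat.png',c['frame'][:,:,::-1])
E
python3 seat.py
```

```text
19.1 [-0.2 -0.2  6.5] 16.4398992061615 [575.4 -61.1  10.8]
cov 21393 [-2.67  0.16] [81.6 51.9] 1.57 slope deg [0.6  0.02] z 34.5
rim 3157 [ 2.03 -0.31] [ 70.1 109.9] 89.72 slope deg [-0.09  0.04] z 10.4
tab 5664 [-73.    -0.21] [60.2  7.7] 89.9 slope deg [0.05 0.08] z 49.9
```

Request:
carry_out([
  {"linear": [0,0,0],"dr": [0,0,0],"hand": 0.59},
  {"linear": [0,0,0],"dr": [0,0,0],"hand": 0.6},
  {"linear": [0,0,0],"dr": [0,0,0],"hand": 0.63},
  {"linear": [0,0,0],"dr": [0,0,0],"hand": 0.66},
  {"linear": [0,0,0],"dr": [0,0,0],"hand": 0.68},
  {"linear": [0,0,-0.03],"dr": [0,0,0],"hand": 0.68},
  {"linear": [0,0,-0.08],"dr": [0,0,0],"hand": 0.7},
  {"linear": [0,0,-0.14],"dr": [0,0,0],"hand": 0.7},
  {"linear": [0,0,-0.16],"dr": [0,0,0],"hand": 0.7},
  {"linear": [0,0,-0.16],"dr": [0,0,0],"hand": 0.7},
])

```text
time_s: 20.4
tool_pos: [575.2, -61.2, 91.0]
tcp_rot: [0.0, 0.041, 0.999, -0.0]
wrist_force: [0.3, 0.2, -0.1]
gripper_width: 60.1
finger_force: 0.0
```

```bash
python3 seat.py
```

```text
20.4 [ 0.3  0.2 -0.1] 0.0 [575.2 -61.2  91. ]
cov 9401 [1.83 0.03] [50.2 90.1] 89.79 slope deg [0.23 0.02] z 34.5
rim 2131 [ 1.86 -0.03] [ 70.1 109.2] 89.92 slope deg [-0.05  0.05] z 10.4
tab 1804 [-7.31e+01 -1.00e-02] [59.8  7.6] 89.88 slope deg [1.34 0.06] z 49.9
```

View pics/seat.png

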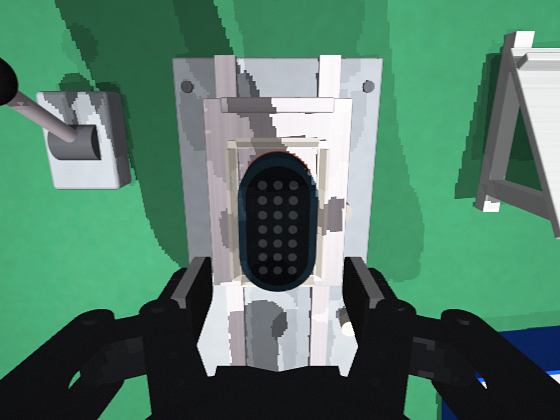

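The cover sits centred and flat in the pocket (oval cols 240–318, rows 152–292; pocket rim around it cols 230–325), tab at row ~104. Next: shut the fingers and go behind the tab, leaning back 20°.

```bash
cat > p.py <<'E'
import sys
from h import *
# args: x y in station coords from nest0, world z, tilt
x,y,z,t=map(float,sys.argv[1:5])
S=frame(-4.63,0);N=np.array([573.2,-60.7,0]);s=read_state()
d=S.inv().apply(s['tool_pos']-N);print(s['time_s'],s['q'].round(2),'S',d.round(1),s['wrist_force'].round(1),s['gripper_width'])
go(N+S.apply([x,y,z]),tool(frame(-4.63,t))*R.from_euler('z',180,degrees=True))
E
python3 p.py -100 0 120 20
```

```text
20.45 [ 0.45  0.51 -0.51  1.81  0.31  0.9   1.29] S [ 1.6 -0.3 90.1] [ 0.  -0.1 -0.7] 59.60731359424296
linear [ 0.2032  0.0005 -0.0595] dr [-5.000e-04 -2.228e-01 -2.000e-04] rows 1.693762099675742 1.8737896477579654
```

Request:
carry_out([
  {"linear": [0,0,-0.06],"dr": [0,0,0],"hand": 0.4},
  {"linear": [0.08,0,-0.08],"dr": [0,-0.08,0],"hand": 0},
  {"linear": [0.16,0,-0.07],"dr": [0,-0.18,0],"hand": 0},
  {"linear": [0.203,0,-0.06],"dr": [0,-0.223,0],"hand": 0},
  {"linear": [0.203,0,-0.06],"dr": [0,-0.223,0],"hand": 0},
  {"linear": [0.203,0,-0.06],"dr": [0,-0.223,0],"hand": 0},
  {"linear": [0.203,0,-0.06],"dr": [0,-0.223,0],"hand": 0},
])

```text
time_s: 21.32
tool_pos: [474.6, -52.6, 120.3]
tcp_rot: [0.174, 0.04, 0.984, -0.007]
wrist_force: [0.1, 0.0, -0.6]
gripper_width: -0.4
finger_force: 0.0
```

```bash
python3 p.py -96 0 30 20; python3 - <<'E'
from h import *
S=frame(-4.63,0);N=np.array([573.2,-60.7,0]);s=read_state();T=rot(s['tcp_rot'])
for n in('wrist','side'):
    c=cam(n);P=pts(c).reshape(-1,3);L=T.inv().apply(P-s['tool_pos']);ok=c['depth'].ravel()>0
    t=ok&(abs(L[:,0])<14)&(abs(L[:,1])<20)&(L[:,2]>-75)&(L[:,2]<20)
    print(n,t.sum(),np.percentile(L[t],[0,1,50,99,100],axis=0).round(1).tolist())
    M=S.inv().apply(P-N);t=ok&(M[:,2]>80)&(M[:,2]<88)&(abs(M[:,0]+75)<14)&(abs(M[:,1])<40);print('tab',t.sum(),np.percentile(M[t],[1,50,99],axis=0).round(1).tolist() if t.sum() else '')
E
```

```text
21.325 [ 0.6   0.12 -0.59  2.3   0.22  0.4   1.33] S [-9.890e+01  1.000e-01  1.203e+02] [ 0.1  0.  -0.6] -0.40987450459849517
linear [ 0.0564 -0.0003  0.1718] dr [ 0.0001  0.0001 -0.0001] rows 1.4462848293476758 0.001728379800920039
wrist 2905 [[-11.7, -19.2, -75.0], [-8.9, -13.4, -74.6], [10.5, 0.2, -59.7], [12.4, 13.3, -38.1], [13.3, 19.3, -36.6]]
tab 963 [[-77.7, -29.3, 80.1], [-75.2, -0.1, 83.8], [-69.7, 29.0, 85.2]]
side 121 [[-11.0, -7.5, -73.4], [-10.5, -6.2, -71.4], [5.0, 10.2, -55.4], [11.5, 15.2, -36.2], [11.7, 16.0, -35.4]]
tab 70 [[-79.0, -29.3, 80.2], [-76.0, 2.6, 85.0], [-70.3, 30.5, 87.5]]
```

Request:
carry_out([
  {"linear": [0.02,0,0.05],"dr": [0,0,0],"hand": 0},
  {"linear": [0.04,0,0.11],"dr": [0,0,0],"hand": 0},
  {"linear": [0.058,0,0.177],"dr": [0,0,0],"hand": 0},
  {"linear": [0.058,0,0.177],"dr": [0,0,0],"hand": 0},
  {"linear": [0.058,0,0.177],"dr": [0,0,0],"hand": 0},
])

```text
time_s: 22.05
tool_pos: [476.7, -52.7, 26.5]
tcp_rot: [0.173, 0.04, 0.984, -0.007]
wrist_force: [-0.1, -0.6, 0.5]
gripper_width: -0.1
finger_force: 0.0
```

```bash
python3 p.py 4 0 27 20
```

```text
22.05 [ 0.41  0.34 -0.42  2.36  0.88  0.19  0.69] S [-96.8   0.2  26.5] [-0.1 -0.6  0.5] -0.0739895045540341
linear [-0.19   -0.0004  0.0677] dr [ 0.     -0.0008  0.0001] rows 1.6136038175624547 0.007244482005054501
```

Request:
carry_out([
  {"linear": [-0.015,0,0.0054],"dr": [0,0,0],"hand": 0},
  {"linear": [-0.028,0,0.01],"dr": [0,0,0],"hand": 0},
  {"linear": [-0.036,0,0.0129],"dr": [0,0,0],"hand": 0},
  {"linear": [-0.044,0,0.0158],"dr": [0,0,0],"hand": 0},
  {"linear": [-0.054,0,0.0193],"dr": [0,0,0],"hand": 0},
  {"linear": [-0.066,0,0.0236],"dr": [0,0,0],"hand": 0},
  {"linear": [-0.08,0,0.0286],"dr": [0,0,0],"hand": 0},
  {"linear": [-0.095,0,0.034],"dr": [0,0,0],"hand": 0},
  {"linear": [-0.11,0,0.0393],"dr": [0,0,0],"hand": 0},
  {"linear": [-0.126,0,0.045],"dr": [0,0,0],"hand": 0},
  {"linear": [-0.142,0,0.0507],"dr": [0,0,0],"hand": 0},
  {"linear": [-0.158,0,0.0564],"dr": [0,0,0],"hand": 0},
  {"linear": [-0.174,0,0.062],"dr": [0,0,0],"hand": 0},
  {"linear": [-0.188,0,0.067],"dr": [0,0,0],"hand": 0},
  {"linear": [-0.188,0,0.067],"dr": [0,0,0],"hand": 0},
])

```text
time_s: 23.92
tool_pos: [577.0, -61.1, 28.2]
tcp_rot: [0.174, 0.04, 0.984, -0.007]
wrist_force: [0.3, -0.0, 0.3]
gripper_width: -0.2
finger_force: 0.0
```

```bash
cat > tab.py <<'E'
from h import *
S=frame(-4.63,0);N=np.array([573.2,-60.7,0])
for n in('top','side'):
    c=cam(n);P=pts(c).reshape(-1,3);ok=c['depth'].ravel()>0;M=S.inv().apply(P-N);D=c['frame'].reshape(-1,3)
    t=ok&(M[:,2]>76)&(M[:,2]<88)&(M[:,0]>-90)&(M[:,0]<65)&(abs(M[:,1])<32)&(D.min(1)>60)
    print(n,'tab',t.sum(),np.percentile(M[t],[2,50,98],axis=0).round(1).tolist() if t.sum() else '')
    r=ok&(M[:,2]>40)&(M[:,2]<48)&(M[:,0]>-60)&(M[:,0]<200)&(abs(M[:,1])<37)&(D.min(1)>60)
    print('  rim',r.sum(),np.percentile(M[r],[2,50,98],axis=0).round(1).tolist())
    cv2.imwrite(f'pics/{n}8.png',c['frame'][:,:,::-1])
E
python3 p.py 4 0 27 20; python3 tab.py
```

```text
23.925 [ 0.47  0.48 -0.5   2.13  0.81  0.32  0.81] S [ 3.9 -0.1 28.2] [ 0.3 -0.   0.3] -0.23907270508900091
linear [0.0006 0.0001 0.0023] dr [-0.0002  0.0008 -0.0001] rows 0.019103017385465652 0.006591805888244533
top tab 87 [[-7.0, -28.4, 77.0], [4.2, -1.6, 83.0], [8.8, 27.8, 86.7]]
  rim 197 [[25.4, -34.6, 40.1], [67.1, -1.5, 43.0], [130.6, 34.7, 46.3]]
side tab 86 [[-29.6, -3.9, 77.1], [1.4, 12.6, 83.2], [8.8, 29.8, 87.7]]
  rim 213 [[1.2, -11.8, 40.3], [59.8, 23.6, 44.3], [198.8, 35.5, 47.7]]
```

Request:
carry_out([
  {"linear": [-0.013,0,0.0048],"dr": [0,0,0],"hand": 0},
  {"linear": [-0.026,0,0.0095],"dr": [0,0,0],"hand": 0},
  {"linear": [-0.038,0,0.0138],"dr": [0,0,0],"hand": 0},
  {"linear": [-0.045,0,0.0164],"dr": [0,0,0],"hand": 0},
  {"linear": [-0.051,0,0.0186],"dr": [0,0,0],"hand": 0},
  {"linear": [-0.057,0,0.0208],"dr": [0,0,0],"hand": 0},
  {"linear": [-0.062,0,0.0226],"dr": [0,0,0],"hand": 0},
  {"linear": [-0.062,0,0.0226],"dr": [0,0,0],"hand": 0},
])

```text
time_s: 25.02
tool_pos: [605.8, -63.8, 26.7]
tcp_rot: [0.171, 0.04, 0.984, -0.008]
wrist_force: [-32.4, 2.3, 20.9]
gripper_width: -0.2
finger_force: 15.9
```

```bash
sed -i 's/M\[:,0\]<65/M[:,0]<75/' tab.py; python3 p.py 4 0 27 20; python3 tab.py
```

```text
25.025 [ 0.47  0.53 -0.51  2.06  0.79  0.36  0.84] S [32.8 -0.4 26.7] [-32.4   2.3  20.9] -0.20284573467968672
linear [ 0.054   0.0009 -0.0199] dr [-0.0015 -0.0033  0.0003] rows 0.4606121628827721 0.030904333233530635
top tab 82 [[28.2, -29.5, 77.8], [31.8, -2.4, 82.4], [36.1, 29.3, 86.5]]
  rim 201 [[28.8, -34.8, 40.1], [94.1, -10.6, 42.8], [157.2, 34.6, 47.4]]
side tab 88 [[0.4, -3.8, 76.4], [28.4, 12.3, 83.3], [36.2, 30.7, 87.2]]
  rim 194 [[28.2, -8.4, 40.2], [83.9, 24.2, 44.6], [196.3, 35.4, 47.8]]
```

Request:
carry_out([
  {"linear": [0.01,0,-0.004],"dr": [0,0,0],"hand": 0},
  {"linear": [0.01,0,-0.004],"dr": [0,0,0],"hand": 0},
])

```text
time_s: 25.38
tool_pos: [603.9, -63.5, 28.3]
tcp_rot: [0.174, 0.04, 0.984, -0.007]
wrist_force: [0.4, -0.3, 0.5]
gripper_width: -0.6
finger_force: 0.0
```

```bash
python3 p.py 4 0 27 20; python3 -c "
from h import *
c=cam('side');cv2.imwrite('pics/s9.png',cv2.resize(c['frame'][130:280,180:370,::-1],None,fx=4,fy=4))
c=cam('wrist');cv2.imwrite('pics/w9.png',c['frame'][:,:,::-1])"
```

```text
25.375 [ 0.47  0.52 -0.51  2.07  0.8   0.35  0.83] S [30.8 -0.3 28.3] [ 0.4 -0.3  0.5] -0.5766509900165708
linear [ 0.0513  0.0005 -0.0159] dr [-0.0005  0.0005  0.    ] rows 0.4297049745529446 0.005667082828964191
```

View pics/s9.png

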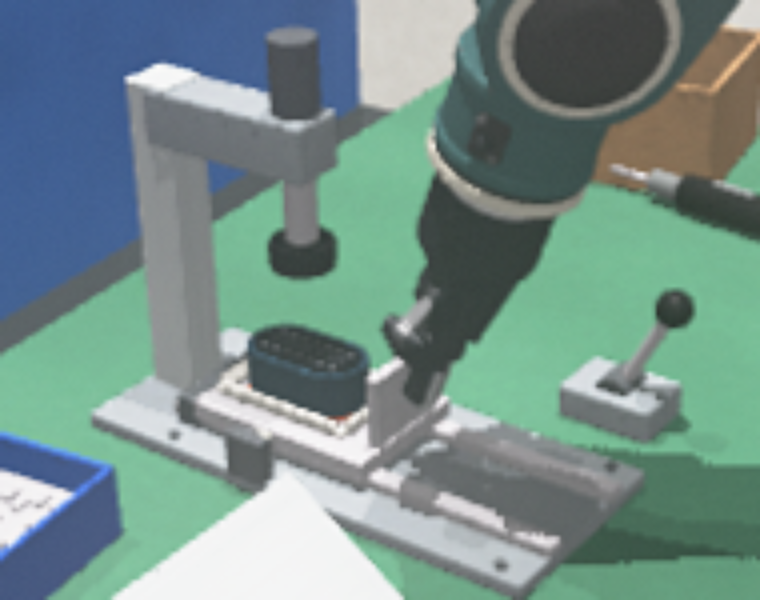

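View pics/w9.png

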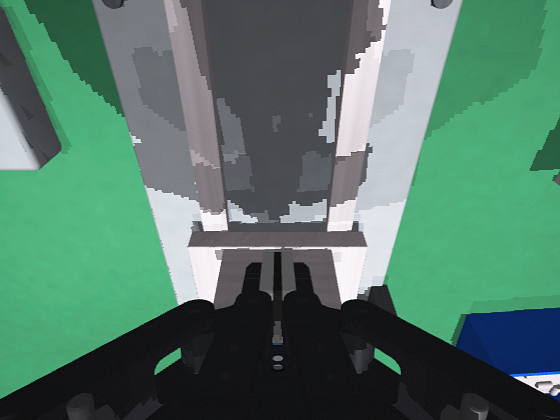

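The side crop shows the cover in the pocket, the carriage most of the way in, the fingers behind the tab (~(420, 390)) and nothing else touching; the wrist view shows the carriage's rear edge (row 240) with fingertips ahead of it. Checking the carriage position and retrying gently.

```bash
python3 tab.py | head -2; python3 - <<'E'
from h import *
S=frame(-4.63,0);N=np.array([573.2,-60.7,0])
c=cam('wrist');P=pts(c).reshape(-1,3);ok=c['depth'].ravel()>0;M=S.inv().apply(P-N);D=c['frame'].reshape(-1,3)
T=rot(read_state()['tcp_rot']);L=T.inv().apply(P-read_state()['tool_pos'])
g=M.reshape(420,560,3);l=L.reshape(420,560,3)
for v in (236,244,252,258,266,280,300,320): print(v,[(u,*g[v,u].round(0).astype(int)) for u in (200,240,258,268,277,290,300,330,355)])
E
```

```text
top tab 83 [[28.0, -29.5, 77.6], [31.6, -2.2, 82.5], [36.0, 29.6, 86.7]]
  rim 205 [[28.3, -34.5, 40.1], [90.4, -5.4, 43.2], [155.1, 34.6, 46.9]]
236 [(200, np.int64(29), np.int64(-44), np.int64(25)), (240, np.int64(29), np.int64(-22), np.int64(25)), (258, np.int64(29), np.int64(-11), np.int64(25)), (268, np.int64(29), np.int64(-6), np.int64(25)), (277, np.int64(29), np.int64(0), np.int64(25)), (290, np.int64(28), np.int64(7), np.int64(25)), (300, np.int64(29), np.int64(13), np.int64(24)), (330, np.int64(29), np.int64(30), np.int64(25)), (355, np.int64(28), np.int64(44), np.int64(26))]
244 [(200, np.int64(28), np.int64(-43), np.int64(32)), (240, np.int64(29), np.int64(-21), np.int64(32)), (258, np.int64(29), np.int64(-11), np.int64(31)), (268, np.int64(29), np.int64(-5), np.int64(31)), (277, np.int64(29), np.int64(0), np.int64(32)), (290, np.int64(29), np.int64(7), np.int64(31)), (300, np.int64(29), np.int64(12), np.int64(31)), (330, np.int64(28), np.int64(29), np.int64(32)), (355, np.int64(28), np.int64(43), np.int64(32))]
252 [(200, np.int64(33), np.int64(-43), np.int64(34)), (240,
[... 1915 characters left out ...]
 (277, np.int64(1), np.int64(0), np.int64(91)), (290, np.int64(-7), np.int64(4), np.int64(98)), (300, np.int64(-9), np.int64(7), np.int64(99)), (330, np.int64(30), np.int64(24), np.int64(69)), (355, np.int64(-7), np.int64(26), np.int64(98))]
320 [(200, np.int64(-12), np.int64(-23), np.int64(109)), (240, np.int64(-11), np.int64(-11), np.int64(108)), (258, np.int64(-12), np.int64(-6), np.int64(109)), (268, np.int64(-10), np.int64(-3), np.int64(107)), (277, np.int64(7), np.int64(0), np.int64(96)), (290, np.int64(-11), np.int64(4), np.int64(108)), (300, np.int64(-11), np.int64(7), np.int64(108)), (330, np.int64(-5), np.int64(17), np.int64(104)), (355, np.int64(-11), np.int64(23), np.int64(108))]
```

Request:
carry_out([
  {"linear": [-0.0028,0,0.001],"dr": [0,0,0],"hand": 0},
  {"linear": [-0.005,0,0.0008],"dr": [0,0,0],"hand": 0},
  {"linear": [-0.0073,0,0.0005],"dr": [0,0,0],"hand": 0},
  {"linear": [-0.0073,0,0.0005],"dr": [0,0,0],"hand": 0},
])

```text
time_s: 26.12
tool_pos: [605.5, -63.6, 28.1]
tcp_rot: [0.172, 0.04, 0.984, -0.008]
wrist_force: [-11.7, 0.6, 2.4]
gripper_width: 0.2
finger_force: 5.9
```

Request:
carry_out([
  {"linear": [-0.0022,0,-0.0003],"dr": [0,0,0],"hand": 0},
  {"linear": [-0.0022,0,-0.0003],"dr": [0,0,0],"hand": 0},
  {"linear": [-0.0022,0,-0.0003],"dr": [0,0,0],"hand": 0},
])

```text
time_s: 26.5
tool_pos: [605.6, -63.6, 28.1]
tcp_rot: [0.171, 0.04, 0.984, -0.008]
wrist_force: [-15.8, 1.6, 2.7]
gripper_width: 0.2
finger_force: 8.4
```

```bash
python3 - <<'E'
from h import *
S=frame(-4.63,0);O=np.array([640.2,-65.8,0])
for tag in('old','new'):
    c=dict(np.load('c_top.npz')) if tag=='old' else cam('top')
    P=pts(c).reshape(-1,3);M=S.inv().apply(P-O);D=c['frame'].reshape(-1,3).mean(1)
    im=np.zeros((75,180,3),np.uint8);Z=np.full((26,60),np.nan)
    for y0 in(-40,-30,-20,0,20,30,40,48,56):
        row=[]
        for x0 in range(20,131,6):
            t=(abs(M[:,0]-x0)<3.5)&(abs(M[:,1]-y0)<4);row.append((int(np.median(M[t,2])),int(np.median(D[t]))) if t.sum() else None)
        print(tag,y0,' '.join(f'{x0}:{r[0]}/{r[1]}' if r else f'{x0}:-' for x0,r in zip(range(20,131,6),row)))
E
```

```text
old -40 20:17/186 26:19/159 32:18/117 38:17/109 44:19/108 50:19/108 56:18/110 62:17/129 68:18/132 74:19/125 80:19/111 86:19/105 92:20/104 98:23/84 104:32/70 110:31/63 116:31/80 122:18/111 128:10/99
old -30 20:17/180 26:17/138 32:11/90 38:11/90 44:15/105 50:17/105 56:17/105 62:18/100 68:18/97 74:18/97 80:18/96 86:13/88 92:11/86 98:20/69 104:32/44 110:33/47 116:34/58 122:17/86 128:10/86
old -20 20:11/111 26:148/71 32:144/73 38:147/72 44:212/66 50:146/69 56:229/73 62:232/83 68:231/93 74:232/100 80:230/104 86:225/74 92:230/77 98:31/71 104:36/46 110:229/99 116:232/102 122:231/103 128:216/77
old 0 20:148/42 26:232/42 32:281/87 38:283/85 44:283/84 50:284/84 56:284/86 62:- 68:234/132 74:233/148 80:235/147 86:233/148 92:234/148 98:235/145 104:234/145 110:233/144 116:233/142 122:234/143 128:234/142
old 20 20:9/155 26:12/140 32:13/131 38:13/121 44:12/108 50:231/92 56:232/74 62:231/105 68:232/130 74:233/123 80:231/137 86:231/124 92:233/105 98:229/128 104:231/130 110:234/120 116:232/126 122:230/119 128:231/125
old 30 20:16/178 26:17/178 32:17/162 38:17/145 44:18/146 50:17/151 56:19/152 62:19/151 
[... 1816 characters left out ...]
42/113 80:43/140 86:41/139 92:34/161 98:33/155 104:33/82 110:32/88 116:31/95 122:21/138 128:11/126
new 40 20:31/209 26:32/210 32:32/209 38:32/188 44:33/186 50:30/184 56:33/183 62:34/182 68:30/182 74:31/180 80:33/180 86:33/179 92:33/179 98:34/176 104:32/86 110:33/81 116:24/98 122:18/157 128:9/146
new 48 20:31/206 26:33/206 32:31/190 38:32/180 44:32/187 50:33/187 56:30/183 62:32/184 68:32/190 74:34/182 80:33/180 86:33/186 92:31/180 98:31/156 104:31/114 110:33/100 116:27/108 122:10/129 128:12/147
new 56 20:10/156 26:18/140 32:30/180 38:31/204 44:11/169 50:10/159 56:11/160 62:11/159 68:10/159 74:10/157 80:10/156 86:10/156 92:10/156 98:11/157 104:10/153 110:10/155 116:10/154 122:12/155 128:11/156
```

The carriage front now abuts the end-stop block (station x ≈ 101, was clear before), so it is home; the extra push just met the stop. Backing off.

Request:
carry_out([
  {"linear": [0.02,0,-0.007],"dr": [0,0,0],"hand": 0},
  {"linear": [0.08,0,-0.03],"dr": [0,0,0],"hand": 0},
  {"linear": [0.13,0,-0.06],"dr": [0,0,0],"hand": 0},
  {"linear": [0.16,0,-0.14],"dr": [0,0,0],"hand": 0},
  {"linear": [0.18,0,-0.22],"dr": [0,0,0],"hand": 0},
  {"linear": [0.18,0,-0.22],"dr": [0,0,0],"hand": 0},
])

```text
time_s: 27.3
tool_pos: [486.3, -55.3, 104.2]
tcp_rot: [0.175, 0.041, 0.984, -0.009]
wrist_force: [0.0, -0.6, -0.7]
gripper_width: -0.2
finger_force: 0.0
```

```bash
python3 p.py -137 -142.8 130 0; sed -i 's/^S=.*/S=frame(-4.63,0);N=np.array([573.2,-60.7,0])/' tab.py; python3 tab.py | head -2; python3 - <<'E'
from h import *
S=frame(-4.63,0);O=np.array([512.1,-199,0])
for n in('top','side','wrist'):
    c=cam(n);P=pts(c).reshape(-1,3);M=S.inv().apply(P-O);ok=c['depth'].ravel()>0
    t=ok&(abs(M[:,0])<70)&(abs(M[:,1])<35)&(M[:,2]>80)&(M[:,2]<112);b=ok&(abs(M[:,0])<50)&(abs(M[:,1])<35)&(M[:,2]>20)&(M[:,2]<28)
    for q in(t,b):
        if q.sum()>10: print(n,q.sum(),np.percentile(M[q],[2,50,98],axis=0).round(1).tolist())
E
```

```text
27.3 [ 0.79  0.21 -0.81  2.29  0.48  0.39  1.09] S [-87.1  -1.6 104.2] [ 0.  -0.6 -0.7] -0.16548348905914984
linear [ 0.0754 -0.2827 -0.082 ] dr [-0.0021  0.2245 -0.0014] rows 2.430980960206413 1.8886921429899168
top tab 85 [[27.9, -29.4, 77.0], [31.5, -2.2, 83.2], [35.8, 29.4, 86.2]]
  rim 203 [[28.4, -34.8, 40.1], [93.2, -8.0, 43.0], [157.6, 34.6, 47.3]]
top 91 [[-48.6, -10.2, 93.6], [-37.0, 0.7, 100.9], [-25.2, 11.4, 106.8]]
top 344 [[-32.3, -24.2, 20.3], [11.2, 4.1, 23.7], [33.8, 24.0, 27.3]]
side 81 [[-47.9, -4.6, 82.6], [-39.4, 6.5, 99.7], [-25.9, 13.6, 107.9]]
side 193 [[-35.0, -23.2, 20.5], [-12.7, 11.9, 26.3], [33.8, 26.9, 27.9]]
wrist 1854 [[-48.2, -7.1, 86.8], [-41.1, 5.3, 99.4], [-28.3, 12.4, 105.7]]
wrist 3410 [[-33.4, -23.0, 20.8], [-12.0, 4.7, 24.7], [33.4, 24.8, 26.8]]
```

Request:
carry_out([
  {"linear": [0.02,-0.04,-0.06],"dr": [0,0.03,0],"hand": 0},
  {"linear": [0.05,-0.12,-0.082],"dr": [0,0.1,0],"hand": 0},
  {"linear": [0.075,-0.2,-0.082],"dr": [0,0.18,0],"hand": 0},
  {"linear": [0.075,-0.2817,-0.082],"dr": [-0.002,0.2245,-0.001],"hand": 0},
  {"linear": [0.075,-0.2817,-0.082],"dr": [-0.002,0.2245,-0.001],"hand": 0},
  {"linear": [0.075,-0.2817,-0.082],"dr": [-0.002,0.2245,-0.001],"hand": 0},
  {"linear": [0.075,-0.2817,-0.082],"dr": [-0.002,0.2245,-0.001],"hand": 0},
])

```text
time_s: 28.42
tool_pos: [425.9, -189.2, 127.8]
tcp_rot: [-0.002, 0.039, 0.999, 0.001]
wrist_force: [-0.6, 0.0, -0.1]
gripper_width: 0.0
finger_force: 0.0
```

```bash
python3 p.py -135 -142.3 43 0
```

```text
28.425 [ 1.08  0.33 -0.84  2.04  0.31  0.9   1.56] S [-136.4 -140.   127.8] [-0.6  0.  -0.1] 0.006450672824129584
linear [-0.0034 -0.0051  0.1696] dr [ 0.0014 -0.0021  0.0022] rows 1.3576186863213913 0.02807967428684666
```

Request:
carry_out([
  {"linear": [-0.0034,-0.005,0.06],"dr": [0.001,-0.002,0.002],"hand": 0},
  {"linear": [-0.0034,-0.005,0.13],"dr": [0.001,-0.002,0.002],"hand": 0},
  {"linear": [-0.0034,-0.005,0.17],"dr": [0.001,-0.002,0.002],"hand": 0},
  {"linear": [-0.0034,-0.005,0.17],"dr": [0.001,-0.002,0.002],"hand": 0},
  {"linear": [-0.0034,-0.005,0.17],"dr": [0.001,-0.002,0.002],"hand": 0},
])

```text
time_s: 29.05
tool_pos: [427.6, -192.4, 43.9]
tcp_rot: [0.0, 0.041, 0.999, 0.0]
wrist_force: [0.2, 0.3, -0.2]
gripper_width: -0.0
finger_force: 0.0
```

```bash
python3 p.py -45 -142.3 43 0
```

```text
29.05 [ 0.98  0.47 -0.74  2.1   0.47  0.74  1.43] S [-134.5 -143.1   43.9] [ 0.2  0.3 -0.2] -0.02326105027743792
linear [-0.1789  0.0017  0.0019] dr [ 0.0001  0.0005 -0.0004] rows 1.4313631184521218 0.0058074479414300315
```

Pushing the ball along, about 8 mm per row, first to 10 mm short of the stop.

Request:
carry_out([
  {"linear": [-0.02,0.001,0.002],"dr": [0,0,0],"hand": 0},
  {"linear": [-0.035,0.0017,0.002],"dr": [0,0,0],"hand": 0},
  {"linear": [-0.047,0.0017,0.002],"dr": [0,0,0],"hand": 0},
  {"linear": [-0.06,0.0017,0.002],"dr": [0,0,0],"hand": 0},
  {"linear": [-0.075,0.0017,0.002],"dr": [0,0,0],"hand": 0},
  {"linear": [-0.09,0.0017,0.002],"dr": [0,0,0],"hand": 0},
  {"linear": [-0.105,0.0017,0.002],"dr": [0,0,0],"hand": 0},
  {"linear": [-0.12,0.0017,0.002],"dr": [0,0,0],"hand": 0},
  {"linear": [-0.135,0.0017,0.002],"dr": [0,0,0],"hand": 0},
  {"linear": [-0.15,0.0017,0.002],"dr": [0,0,0],"hand": 0},
  {"linear": [-0.165,0.0017,0.002],"dr": [0,0,0],"hand": 0},
  {"linear": [-0.179,0.0017,0.002],"dr": [0,0,0],"hand": 0},
  {"linear": [-0.179,0.0017,0.002],"dr": [0,0,0],"hand": 0},
])

```text
time_s: 30.68
tool_pos: [517.0, -199.0, 42.0]
tcp_rot: [0.0, 0.041, 0.999, 0.0]
wrist_force: [-1.0, -1.1, -0.0]
gripper_width: -0.4
finger_force: 0.0
```

Request:
carry_out([
  {"linear": [-0.006,0,0],"dr": [0,0,0],"hand": 0},
  {"linear": [-0.012,0,0],"dr": [0,0,0],"hand": 0},
  {"linear": [-0.012,0,0],"dr": [0,0,0],"hand": 0},
])

```text
time_s: 31.05
tool_pos: [522.6, -199.7, 42.0]
tcp_rot: [0.0, 0.041, 0.999, 0.0]
wrist_force: [0.4, -0.1, -0.2]
gripper_width: 0.0
finger_force: 0.0
```

```bash
cat > lev.py <<'E'
from h import *
S=frame(-4.63,0);O=np.array([512.1,-199,0])
for n in('top','side'):
    c=cam(n);P=pts(c).reshape(-1,3);M=S.inv().apply(P-O);ok=(c['depth'].ravel()>0)&(c['frame'].reshape(-1,3).max(1)<70)
    t=ok&(M[:,0]>-60)&(M[:,0]<70)&(abs(M[:,1])<20)&(M[:,2]>78)&(M[:,2]<118)
    if t.sum()>5: print(n,t.sum(),np.percentile(M[t],[2,50,98],axis=0).round(1).tolist())
E
python3 p.py -36 -142.3 43 0;python3 lev.py
```

```text
31.05 [ 0.85  0.61 -0.7   1.88  0.51  0.84  1.38] S [ -39.2 -142.6   42. ] [ 0.4 -0.1 -0.2] 0.013606729013622705
linear [-0.0064  0.0006 -0.0019] dr [ 0.0004  0.0001 -0.0009] rows 0.05378240054068583 0.00830984666772778
side 98 [[2.1, 1.8, 87.1], [22.6, 11.5, 100.8], [38.9, 15.8, 112.9]]
```

Request:
carry_out([
  {"linear": [-0.005,0,0],"dr": [0,0,0],"hand": 0},
  {"linear": [-0.008,0,0],"dr": [0,0,0],"hand": 0},
  {"linear": [-0.008,0,0],"dr": [0,0,0],"hand": 0},
])

```text
time_s: 31.52
tool_pos: [526.6, -199.9, 42.0]
tcp_rot: [0.0, 0.041, 0.999, 0.0]
wrist_force: [0.1, 0.7, -0.0]
gripper_width: -0.0
finger_force: 0.2
```

Request:
carry_out([
  {"linear": [-0.003,0,0],"dr": [0,0,0],"hand": 0},
  {"linear": [-0.005,0,0],"dr": [0,0,0],"hand": 0},
  {"linear": [-0.005,0,0],"dr": [0,0,0],"hand": 0},
])

```text
time_s: 31.9
tool_pos: [528.5, -200.1, 41.8]
tcp_rot: [-0.0, 0.041, 0.999, 0.0]
wrist_force: [-5.3, -0.8, 0.3]
gripper_width: -0.0
finger_force: 2.1
```

Request:
carry_out([
  {"linear": [-0.003,0,0],"dr": [0,0,0],"hand": 0},
  {"linear": [-0.004,0,0],"dr": [0,0,0],"hand": 0},
  {"linear": [-0.004,0,0],"dr": [0,0,0],"hand": 0},
])

```text
time_s: 32.28
tool_pos: [528.8, -200.2, 41.6]
tcp_rot: [-0.002, 0.041, 0.999, 0.0]
wrist_force: [-16.7, 1.4, 9.7]
gripper_width: 0.5
finger_force: 8.6
```

At the stop (no more travel, force up to 17 N). Backing off, rising and checking everything.

Request:
carry_out([
  {"linear": [0.03,0,0],"dr": [0,0,0],"hand": 0},
  {"linear": [0.1,0,0],"dr": [0,0,0],"hand": 0},
  {"linear": [0.17,0,0],"dr": [0,0,0],"hand": 0},
  {"linear": [0.19,0,-0.12],"dr": [0,0,0],"hand": 0},
  {"linear": [0.19,0,-0.24],"dr": [0,0,0],"hand": 0},
  {"linear": [0.19,0,-0.34],"dr": [0,0,0],"hand": 0},
  {"linear": [0.19,0,-0.34],"dr": [0,0,0],"hand": 0},
  {"linear": [0.19,0,-0.34],"dr": [0,0,0],"hand": 0},
])

```text
time_s: 33.28
tool_pos: [435.8, -192.8, 211.6]
tcp_rot: [0.0, 0.041, 0.999, -0.0]
wrist_force: [-0.7, 0.1, -0.3]
gripper_width: -0.2
finger_force: 0.0
```

```bash
python3 lev.py; python3 tab.py; python3 - <<'E'
from h import *
S=frame(-4.63,0);N=np.array([573.2,-60.7,0]);s=read_state();print(s['tool_pos'],s['dq'].round(3),s['wrist_force'])
c=cam('side');cv2.imwrite('pics/s10.png',cv2.resize(c['frame'][110:310,130:400,::-1],None,fx=2.9,fy=2.9))
P=pts(c).reshape(-1,3);M=S.inv().apply(P-N);t=(M[:,2]>60)&(M[:,2]<76)&(M[:,0]>45)&(M[:,0]<160)&(abs(M[:,1])<32)&(c['frame'].reshape(-1,3).max(1)<90)
A=np.c_[M[t][:,:2],np.ones(t.sum())];print('cover',t.sum(),np.percentile(M[t],[2,50,98],axis=0).round(1).tolist(),np.degrees(np.linalg.lstsq(A,M[t][:,2],rcond=None)[0][:2]).round(2))
E
```

```text
top 84 [[27.4, -10.0, 92.7], [38.3, 0.7, 100.4], [49.1, 11.8, 106.0]]
side 41 [[27.8, -0.7, 86.7], [33.3, 9.0, 96.7], [45.3, 14.2, 105.0]]
top tab 83 [[28.0, -29.5, 78.4], [31.8, -2.3, 82.9], [35.7, 29.5, 87.3]]
  rim 194 [[28.3, -34.6, 40.3], [86.9, -6.3, 43.3], [157.5, 34.4, 47.7]]
side tab 89 [[26.6, -28.0, 76.3], [30.1, 4.5, 84.1], [36.0, 30.1, 87.6]]
  rim 207 [[28.0, -23.2, 40.1], [80.0, 24.7, 44.0], [161.8, 35.8, 47.9]]
[ 435.82702176 -192.31456173  211.07058716] [-0.001  0.001  0.    -0.005 -0.002  0.002  0.002] [-0.25232649  0.0588653  -0.04371332]
cover 278 [[64.4, -17.7, 60.3], [103.6, 7.4, 70.3], [144.6, 26.4, 72.8]] [ 1.77 -8.35]
```

View pics/s10.png

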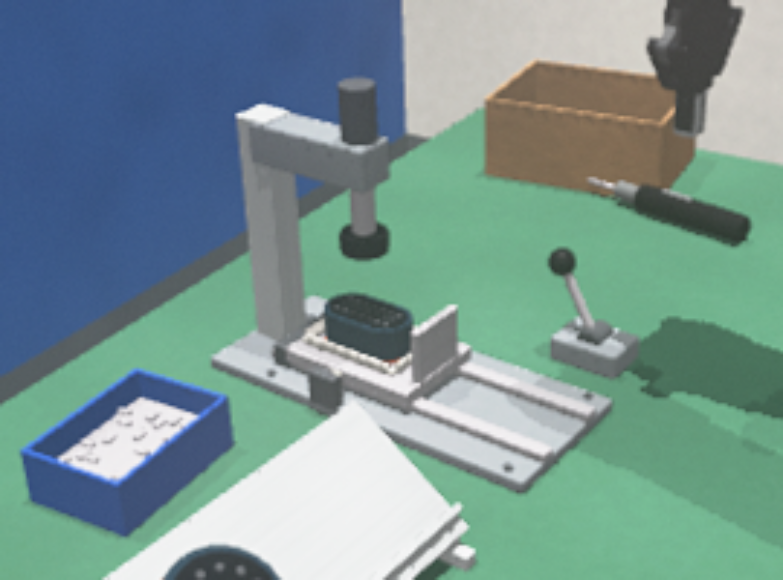

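The side view shows the cover seated flat in the pocket under the ram (~(368, 325)). The carriage is in against its stop, the lever leans to the far side (ball at (561, 262), measured 38 mm past the pivot), and the bin, driver and round cover have not moved.

```bash
python3 -c "
from rig import *
print(finish_job())"
```

```text
the job is handed in; nothing more can be done
None
```

I handed the job in at about 34 s: the oval cover is seated flat in the pocket, the carriage is home against its stop and stayed there when I backed off, and the lever is at its far stop. The grip peaked at 21.9 N, and one push met the end stop with about 39 N at the wrist. I judged the detent click from the carriage's position, not by pulling back on it.

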